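Turn a pack of gift cards over and write it

TASK

The pack of gift cards must lie with its printed front downward in the pocket of the grey card writer. Lay it, still printed front up, on the level leaf of the turning cradle and let go, swing the cradle over to its stop (it has a black crank handle) so that the pack tumbles onto its face, then take the pack off and lay it flat in the pocket. Last, with the pack in place, twist the orange knob clockwise all the way to its stop and let go, so that it springs back home; do not disturb the other things on the counter.

Things in the scene. Friction and masses are not known exactly. Their poses are not given: they have to be found in the camera images.
- card_pack: Banded pack of small gift cards: rigid block 84 mm long (its x), 54 wide (y), 18 thick (z), about 70 g (hard core 82 x 52 x 16 mm). Origin: centre of its underside. z points out of the printed front with the brown paper band: up at the start, down in the pocket (origin then on top). Grip it across its 54 mm width.
- turnover_stand: Fixed dark steel stand of the turning cradle, origin on the counter below the hinge, z up. Base plate 104 (x) x 150 (y) x 10 mm. The hinge axis runs along its x, 60 mm up, between two 26 mm wide side plates at x = -37 and +37 mm, 73 mm high. The cradle is an L of two flat leaves, each 46 mm wide without rims (fingers pass beside them), from the hinge axis outward.
- cradle (a joint): Swing of the cradle, rad: 0 = loading leaf level along the stand's -y; grows as that leaf swings up and over to the stand's +y, about its -x; far stop 1.85. Stiff: stays where left, about 0.25 N m. Past about 1.75 a pack laid with its long side along the stand's y topples from the loading leaf onto the turning leaf, other face up; swung at about 1 rad/s it stays there.
- load_leaf (a point): Point on the upper face of the loading leaf (90 mm long), 66 mm from the hinge axis on its middle line: a good middle for the pack. The leaf is 60 mm above the counter when level. The turning leaf leans over it (top 20 mm out from the hinge, 135 above the counter): gripping the pack a little outward of its middle gives the gripper room. Moves with the cradle; axes are the stand's at joint 0.
- turn_leaf (a point): Point on the inner face of the turning leaf (78 mm long), 58 mm from the hinge axis on its middle line: about where the middle of the tumbled pack comes to lie. This leaf is 75 degrees from the loading leaf and leans over it at joint 0; at 1.85 it is level within 2 degrees, reaching to the stand's +y, 60 mm above the counter, the other leaf leaning 16 degrees over it (lift the pack outward).
- crank_grip (a point): Middle of the black crank handle: round bar 15 mm thick, 60 long, parallel to the hinge, 60 mm from its axis, 94 mm from the cradle's middle towards the stand's -x (robot's side). At joint 0 it is 49 mm from the axis along -y and 35 above it (36 degrees), at 1.85 at 142 degrees. A gripper pointing down can carry it round the arc; the bar turns between the fingers.
- card_writer: Fixed grey card writer, base 130 (x) x 204 (y) x 20 mm high, origin on the counter, z up. Pocket on its +y part, knob housing (top at 50 mm) on its -y part. Obstacles near: an upright sign 0.2 m tall behind the writer (about 0.56 m ahead of the robot), a drink dispenser 0.43 m tall on a tray to its left (from about x 0.46 m, y 0.09 to 0.4 m): go round in front of it; a wall on the far right.
- pocket (a point): Middle of the floor of the writer's pocket, 34 mm above the counter; axes as the writer's. Pocket 91 mm long (y), 60 wide (x), walls 11 mm above the floor at ends and corners. The middle 53 mm of both long sides is cut away and the floor only 44 mm wide, so fingers reach beside the pack to 20 mm above the counter. The pack lies lengthwise, either way round.
- start_knob (a joint): Turn of the orange knob about the vertical, rad: 0 = home, 1.2 = stop, growing clockwise seen from above. Spring-loaded: 0.04 N m at home, 0.22 N m at the stop; springs back by itself when let go.
- knob_grip (a point): On the knob's vertical axis at mid-height of its grip bar, 80 mm above the counter. Bar 60 mm long, 15 thick, 32 high (top at 94 mm). The point's x axis lies along the bar, parallel to the writer's x at home; turns with the knob. The axis is 103 mm from the middle of the pocket, along the writer's -y.
- tape_roll: Roll of tan masking tape lying flat, 96 mm across, 25 mm high; a bystander. Origin: centre of its underside.
- stapler: Blue-green stapler, 135 mm long, 42 mm high; a bystander. Origin: centre of its underside.
- service_bell: Chromed desk bell, 84 mm across, 58 mm high; a bystander. Origin: centre of its underside.
- coaster_stack: Stack of cork coasters, 70 mm across, 19 mm high; a bystander. Origin: centre of its underside.
There are look-alikes about, which are no part of the job. What is shaped like the card_pack but turquoise is not meant.

How it is judged:
On the way, in this order (a step that is already met when the one before it is completed fails the run):
1. the pack lies on the loading leaf of the cradle, printed front up, let go, the cradle not yet swung (contact force between card_pack and turnover_stand above 0.1 N and angle between card_pack's own z axis and vertical below 0.25 rad and height (world z) of card_pack above 0.045 m and value of joint cradle below 0.3 rad and contact force between card_pack and the fingers below 0.05 N), for 0.2 s.
2. the cradle has been swung over and the pack lies printed front down on its turning leaf (contact force between card_pack and turnover_stand above 0.1 N and angle between card_pack's own z axis and vertical above 2.85 rad and height (world z) of card_pack above 0.055 m and value of joint cradle above 1.7 rad), for 0.2 s.
3. the pack lies flat in the writer's pocket, printed front down, let go (x of card_pack in the frame of pocket between -0.008 and 0.008 m and y of card_pack in the frame of pocket between -0.008 and 0.008 m and z of card_pack in the frame of pocket between 0.008 and 0.022 m and angle between card_pack's own z axis and vertical above 3.05 rad and angle between the x axis of card_pack and the y axis of card_writer, either way round below 0.15 rad and contact force between card_pack and the fingers below 0.05 N), for 0.2 s.
4. with the pack in the pocket, the knob is twisted to its stop (1.12 rad or more) (all of step 3 and value of joint start_knob above 1.12 rad), for 0.05 s.
At the end, for the whole second after the job is handed in: The pack lies at rest and let go in the writer's pocket, printed front down and flat (within 0.09 rad), its middle within 8 mm of the pocket's middle each way and lengthwise along the pocket within 0.15 rad; the knob has sprung back home (below 0.08 rad) (all of step 3 and value of joint start_knob below 0.08 rad and linear speed of card_pack below 0.02 m/s); the robot touches nothing.
It fails at once if the tape roll is pushed more than 30 mm from its place (distance of tape_roll from where it was at the start of the episode above 0.03 m).
It fails at once if the stapler is pushed more than 30 mm from its place (distance of stapler from where it was at the start of the episode above 0.03 m).
It fails at once if the service bell is pushed more than 30 mm from its place (distance of service_bell from where it was at the start of the episode above 0.03 m).
It fails at once if the coaster stack is pushed more than 30 mm from its place (distance of coaster_stack from where it was at the start of the episode above 0.03 m).
It also fails if it takes over 72 s, if anything falls off the work surface, if the arm or the gripper's body presses on something with over 40 N, if the wrist force passes 120 N, or if a joint passes its speed limit or range.

ROBOT

A 6-joint arm with a two-finger parallel gripper is mounted at the origin on a cart in front of the work surface, level with it; the furniture and walls round the work are solid. World frame = base frame: x ahead of the robot, y to its left, z up, the work surface at z = 0. Lengths are in m, angles in rad, forces in N, time in s.
With the tool pointing down it reaches from about 0.325 to 1 m from the base axis. Payload 5.1 kg.
Tool frame: the origin (TCP) lies on the centre line of the jaws, within the pads' length; the fingertips stand 14 mm ahead of it and the grasp point (between the pads) lies 5 mm behind it; x points along the fingers, y is the direction in which the jaws open and shut, and the axes are right-handed (so a half turn about x gives the same grasp; the last joint's range is limited). The gripper opens to 85 mm and grips with 20 to 120 N. Pads are 22 mm wide; open, the fingers measure 114 mm over their backs; the gripper's body (76 mm by 85 mm) begins 54 mm behind the grasp point. The pads swing forward as they close: fully open they stand 13 mm farther back than shut.
Start: joints at [1.022, 0.124, 1.65, -0, 1.367, -0.083], TCP at [0.292, 0.581, 0.245] pointing down, gripper open.
Joint ranges: [-2.61, 2.61], [-1.02, 2.33], [0.03, 2.71], [-1.35, 4.49], [0.32, 2.68], [-2.91, 2.91]. Speed limits (rad/s): [2.57, 2.57, 3.14, 3.14, 3.14, 3.14].

INTERFACE

Orientations are given as a unit quaternion [w, x, y, z].
In Python, from station import manip, eyes, workorder gives the robot as it stands.
- The arm moves only by the tool step_arm, never from a script. Its argument "steps" is text: rows parted by semicolons, each of 7 numbers parted by spaces: the turn, a rotation vector about the tool's x, y, z in degrees, then the shift along the tool's x, y, z in mm, then the opening, from 0 (shut) to 1 (fully open). A call has 1 to 12 rows; each row shifts and turns the commanded pose from where the row before left it, along the tool's axes as they then stand; what a row does not reach is not made up. A row lasts 1/12 s, in which the tool goes at most 41.7 mm and 7.16 degrees, less where a joint would pass 70% of its speed; a pose out of reach is approached as far as the arm can. A call with a gripper value outside its range is refused whole. The fingers move at their own pace and stop on an object; "squeeze" is the grip in N (left out, the last holds). Time passes only in rows, so rows that do not move let the fingers close. It gives the time, the measured TCP pose, the force and the opening at its end, in the units of the state.
- manip.state(): the state, without advancing time (a new reading comes with each control period).
- eyes.read_camera(name): name is "side" or "top" or "wrist"; returns the picture (400x640x3 uint8, red, green, blue); there is no depth.
- eyes.get_calibration(name): a dict with "intrinsics" (3x3 intrinsics, pixels), "cam_to_world" (4x4, takes a point from camera to world coordinates). Camera axes: x right, y down, z forward; pixel columns grow to the right and rows downward; lengths in m; the calibration is good to about 2 mm. A picture is of the moment at which its call begins: read the wrist's pose just before it. get_calibration takes no time and is no camera call; for the wrist camera it gives the pose at the moment of the call.
- workorder.finish_job(): hands the job in, once; it reports no verdict.
Trained networks look in the newest picture that a camera, given by its name, has taken for a name from the list of things; names that differ only in an ending like _2 or _b are one class to them, and where a whole thing is asked for, a point or a joint stands for the part that bears it (a point fixed in the world has none). Each returns a list of dicts, best first, with "p" (0 to 1); they miss things now and then, are a little off and sometimes report something else, mostly with a low value. They report only what shows in the picture. A call takes as long as a camera call. They do not tell look-alikes from the thing itself.
- eyes.recognise(camera, name): "extent" ([left, top, width, height] in pixels, round what is visible of it).
The state is a dict: "time": time; "joint_positions": joint angles; "joint_velocities": joint speeds; "joint_torque": joint torques, N m; "tool_pos": TCP position; "tool_rot": TCP orientation; "contact_force": force on the tool from outside, world axes, zero at the start; "moment": the same for the moment, N m; "grip_width": finger opening in m.
Only numpy, scipy, OpenCV 4.12 (cv2) and the standard library are available. Lean on these libraries where they do the work, as an engineer would, in place of code of your own. Each camera call takes 0.05 s, during which the arm holds its last target.

## Working session

There is one attempt and no reset: what is moved stays moved. The work goes in short steps, Python scripts to look and compute and a tool call to move; the robot and the scene stay as the last step left them, time stands still between calls to the robot, and variables do not carry over. Pictures are saved under pics/ and viewed, and the job is handed in when it is done.

Besides the shell and the picture viewer there is one more tool, called after ">>>" by a JSON object that holds its "api" and its "payload", one argument or row to a line. step_arm: Moves the arm, as the interface text tells. Its arguments: {"type":"object","properties":{"steps":{"type":"string"},"squeeze":{"type":"number"}},"required":["steps"]}

```bash
mkdir -p pics; ls; python3 - <<'E'
from station import manip, eyes, workorder
import cv2
print(manip.state())
for n in ("top","side","wrist"):
    im=eyes.read_camera(n); cv2.imwrite(f"pics/{n}0.png",im[:,:,::-1])
    c=eyes.get_calibration(n); print(n,c)
for n in ("top","side"):
    for o in ("card_pack","turnover_stand","card_writer","crank_grip","knob_grip","tape_roll","stapler","service_bell","coaster_stack"):
        print(n,o,[(round(d["p"],2),[round(v) for v in d["extent"]]) for d in eyes.recognise(n,o)][:3])
E
```

```text
pics
{'time': 0.0, 'joint_positions': array([ 1.02237749e+00,  1.24493252e-01,  1.65166702e+00, -2.30964552e-05,
        1.36746083e+00, -8.25958491e-02]), 'joint_velocities': array([-1.70217139e-03,  7.23442089e-04,  8.28975369e-04,  5.65484239e-04,
       -6.87612824e-05, -4.62709456e-05]), 'joint_torque': array([ 5.13725809e-04, -4.23609281e+01, -3.65458882e+01,  2.70147143e-05,
        6.74292984e-03,  6.44756867e-06]), 'tool_pos': array([0.29168387, 0.58024188, 0.24406476]), 'tool_rot': array([ 0.68779894,  0.16252235,  0.68822881, -0.16389084]), 'contact_force': array([ 0.81060138,  0.06915258, -0.60686395]), 'moment': array([-0.01305958,  0.01538813, -0.04649855]), 'grip_width': 0.08564378888883031}
top {'intrinsics': array([[464.13673051,   0.        , 324.94198615],
       [  0.        , 464.13673051, 193.82323694],
       [  0.        ,   0.        ,   1.        ]]), 'cam_to_world': array([[ 1.80067411e-03, -9.83021979e-01,  1.83479008e-01,
         3.10622906e-01],
       [-9.99997004e-01, -2.07432509e-03, -1.29954070e-03,
        -2.10208114e-02],
       [ 1.65807218e-03,
[... 1301 characters left out ...]
0, 234, 35, 33]), (0.58, [410, 133, 46, 14])]
top stapler [(0.89, [406, 130, 47, 19]), (0.63, [297, 202, 70, 48])]
top service_bell [(0.66, [176, 236, 28, 31])]
top coaster_stack [(0.91, [456, 230, 26, 26])]
side card_pack [(0.74, [302, 175, 18, 12]), (0.49, [305, 156, 22, 15])]
side turnover_stand [(0.67, [327, 156, 47, 45]), (0.61, [320, 306, 22, 24]), (0.47, [338, 156, 40, 20])]
side card_writer [(0.61, [316, 193, 37, 48])]
side crank_grip [(0.63, [335, 157, 42, 16])]
side knob_grip [(0.7, [326, 193, 17, 16])]
side tape_roll [(0.74, [324, 270, 17, 21])]
side stapler []
side service_bell [(0.88, [316, 304, 27, 25])]
side coaster_stack [(0.52, [355, 161, 13, 5]), (0.38, [337, 157, 39, 17])]
```

View pics/top0.png

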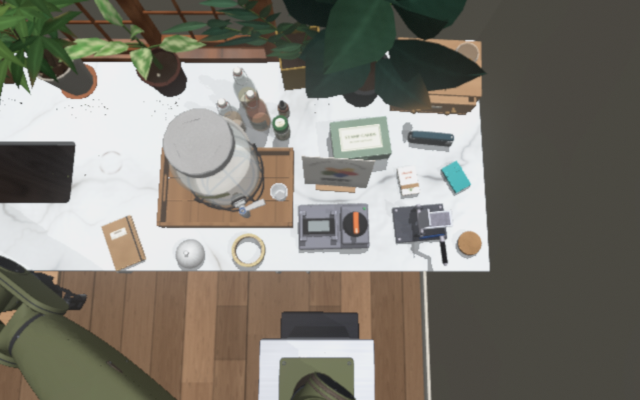

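View pics/side0.png

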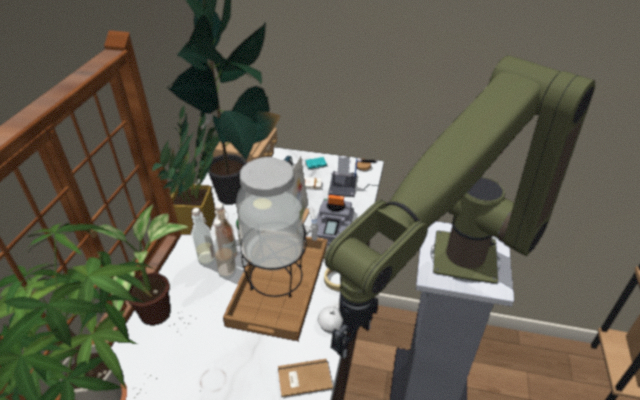

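View pics/wrist0.png

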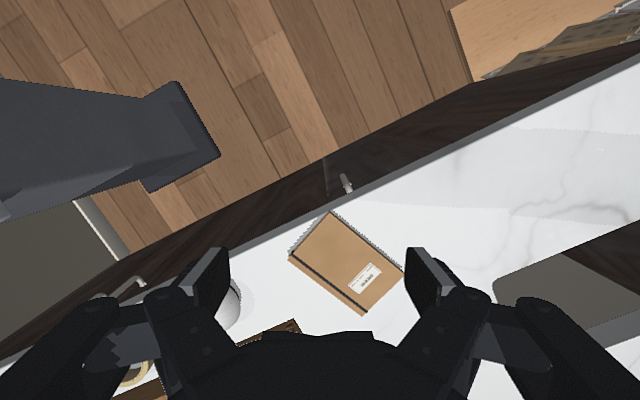

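```bash
python3 - <<'E'
import cv2
im=cv2.imread("pics/top0.png")[120:280,280:500]
cv2.imwrite("pics/topc.png",cv2.resize(im,None,fx=3.6,fy=3.6,interpolation=cv2.INTER_CUBIC))
E
```

```text
(no output)
```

View pics/topc.png

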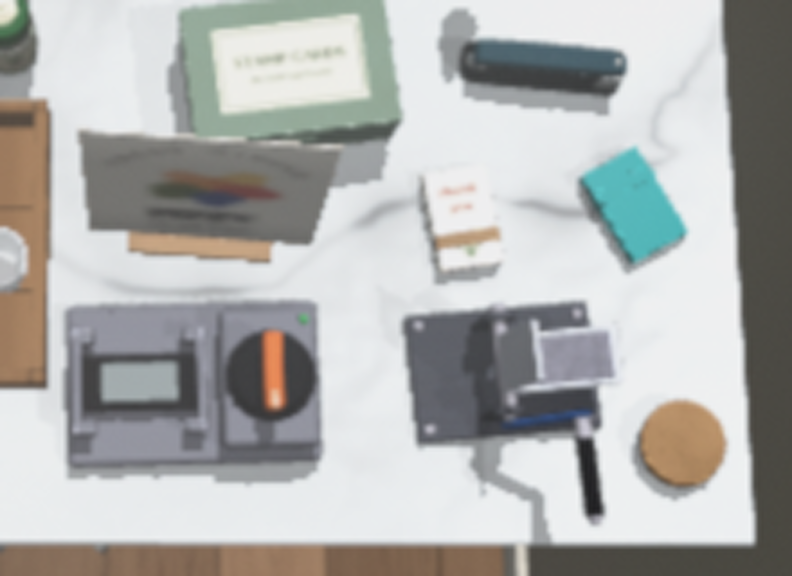

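```bash
cat > h.py <<'E'
import numpy as np, cv2
from scipy.spatial.transform import Rotation as Rn
from station import manip, eyes, workorder
np.set_printoptions(precision=4,suppress=True)
def pose():
    s=manip.state(); q=s["tool_rot"]; return s["tool_pos"],Rn.from_quat([q[1],q[2],q[3],q[0]]).as_matrix(),s
def p2w(cam,u,v,z,c=None):
    c=c or eyes.get_calibration(cam); K=c["intrinsics"];T=c["cam_to_world"]
    d=T[:3,:3]@np.linalg.solve(K,[u,v,1.]); o=T[:3,3]; return o+d*(z-o[2])/d[2]
def w2p(cam,P,c=None):
    c=c or eyes.get_calibration(cam); K=c["intrinsics"];T=c["cam_to_world"]
    x=K@(T[:3,:3].T@(np.atleast_2d(P)-T[:3,3]).T); return (x[:2]/x[2]).T
def Rdown(yaw): # tool x down, tool y (jaw) at yaw deg in world
    a=np.radians(yaw); x=np.array([0,0,-1.]); y=np.array([np.cos(a),np.sin(a),0]); return np.stack([x,y,np.cross(x,y)],1)
def delta(P,yaw):
    p,R,s=pose(); Rt=Rdown(yaw)
    rv=np.degrees(Rn.from_matrix(R.T@Rt).as_rotvec())
    print("t",s["time"],"pos",p,"rv(tool)",rv,"shift cur-frame mm",1e3*R.T@(P-p),"shift tgt-frame",1e3*Rt.T@(P-p),"F",s["contact_force"],"w",s["grip_width"])
E
python3 - <<'E'
from h import *
p,R,s=pose(); print(R)
c=eyes.get_calibration("wrist"); print(R.T@(c["cam_to_world"][:3,3]-p)); print(R.T@c["cam_to_world"][:3,:3])
for n,u,v,z in [("pack",408,179,.018),("turq",456,178,.018),("stand",421,224,.01),("writer",334,227,.02),("knob",356,222,.094),("crank",444,250,.095),("coaster",469.5,243,.019),("stapler",430,139,.04),("tape",248,251,.025),("bell",190,252,.03)]:
    print(n,p2w("top",u,v,z))
delta(np.array([.3,.3,.35]),180)
delta(np.array([.3,.3,.35]),-90)
E
```

```text
[[-0.0001  0.4491  0.8935]
 [-0.      0.8935 -0.4491]
 [-1.     -0.0001 -0.    ]]
[-0.1279 -0.0001 -0.0679]
[[-0.     -0.2636  0.9646]
 [ 1.      0.0003  0.0001]
 [-0.0003  0.9646  0.2636]]
pack [ 0.6049 -0.2675  0.018 ]
turq [ 0.6083 -0.4091  0.018 ]
stand [ 0.4727 -0.3026  0.01  ]
writer [ 0.4623 -0.0491  0.02  ]
knob [ 0.4677 -0.1076  0.094 ]
crank [ 0.392  -0.3444  0.095 ]
coaster [ 0.4171 -0.438   0.019 ]
stapler [ 0.7208 -0.332   0.04  ]
tape [0.3926 0.196  0.025 ]
bell [0.3892 0.3594 0.03  ]
t 1.05 pos [0.2919 0.5807 0.2453] rv(tool) [-116.6892   -0.0044    0.0002] shift cur-frame mm [-104.6737 -247.2014  133.2808] shift tgt-frame [-104.6834   -8.0556 -280.7229] F [-0.1962 -0.5047  0.1607] w 0.08534149375916728
t 1.05 pos [0.2919 0.5807 0.2453] rv(tool) [153.3108   0.0037   0.0034] shift cur-frame mm [-104.6737 -247.2014  133.2808] shift tgt-frame [-104.6834  280.7229   -8.0556] F [-0.1962 -0.5047  0.1607] w 0.08534149375916728
```

>>> {"api": "step_arm", "payload": {
  "steps": "0 0 0 -15 -31 16 1;0 0 0 -15 -31 16 1;0 0 0 -15 -31 16 1;0 0 0 -15 -31 16 1;0 0 0 -15 -31 16 1;0 0 0 -15 -31 16 1;0 0 0 -15 -31 16 1;0 0 0 -15 -31 16 1;0 0 0 0 -27 20 1;0 0 0 0 -27 20 1;0 0 0 0 -27 20 1;0 0 0 0 -27 20 1"
}}

```text
time: 2.05
tool_pos: [0.3176, 0.1678, 0.3657]
tool_rot: [0.689, 0.163, 0.688, -0.163]
contact_force: [1.4, 0.2, 0.2]
grip_width: 0.0852
```

>>> {"api": "step_arm", "payload": {
  "steps": "0 0 0 0 -27 20 1;0 0 0 0 -27 20 1;0 0 0 0 -27 20 1;0 0 0 0 -27 20 1;0 0 0 0 -27 20 1;0 0 0 0 -23 24 1;0 0 0 0 -23 24 1;0 0 0 0 -23 24 1;0 0 0 0 -23 24 1;0 0 0 0 -23 24 1;0 0 0 0 -23 24 1;0 0 0 0 -23 24 1"
}}

```text
time: 3.05
tool_pos: [0.4246, -0.2174, 0.3655]
tool_rot: [0.688, 0.163, 0.688, -0.163]
contact_force: [0.0, 0.2, 0.5]
grip_width: 0.0853
```

>>> {"api": "step_arm", "payload": {
  "steps": "-6.7 0 0 0 0 0 1;-6.7 0 0 0 0 0 1;-6.7 0 0 0 0 0 1;-6.6 0 0 0 0 0 1;0 0 0 0 0 0 1;0 0 0 0 0 0 1"
}}

```text
time: 3.55
tool_pos: [0.4244, -0.2156, 0.3654]
tool_rot: [0.707, 0.001, 0.707, -0.001]
contact_force: [0.0, 0.5, 1.0]
grip_width: 0.0853
```

```bash
python3 - <<'E'
from h import *
p,R,s=pose(); print(p,R,s["time"],s["joint_positions"])
im=eyes.read_camera("wrist"); cv2.imwrite("pics/w1.png",im[:,:,::-1]); np.savez("w1.npz",**eyes.get_calibration("wrist"))
for o in ("card_pack","turnover_stand","card_writer","crank_grip","knob_grip"):
    print(o,[(round(d["p"],2),[round(v) for v in d["extent"]]) for d in eyes.recognise("wrist",o)][:3])
E
```

```text
[ 0.4244 -0.2156  0.3654] [[ 0.0001  0.0028  1.    ]
 [-0.0001  1.     -0.0028]
 [-1.     -0.0001  0.0001]] 3.55 [-0.5829 -0.3171  1.8614 -0.      1.5972 -2.1509]
card_pack [(0.89, [270, 239, 32, 45]), (0.57, [368, 177, 41, 44]), (0.51, [186, 243, 51, 41])]
turnover_stand [(0.95, [205, 121, 110, 115]), (0.52, [210, 120, 66, 117]), (0.26, [271, 239, 35, 46])]
card_writer [(0.57, [355, 150, 132, 77])]
crank_grip [(0.93, [206, 117, 74, 119])]
knob_grip [(0.89, [370, 183, 36, 37])]
```

View pics/w1.png

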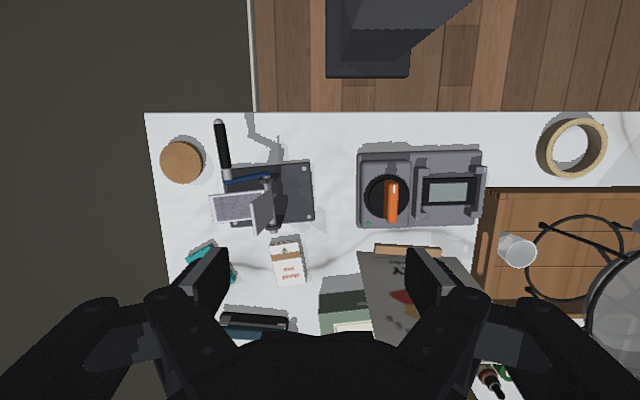

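```bash
python3 - <<'E'
import cv2
im=cv2.imread("pics/w1.png")
cv2.imwrite("pics/w1a.png",cv2.resize(im[110:300,190:325],None,fx=4,fy=4,interpolation=cv2.INTER_CUBIC)[:,:])
cv2.imwrite("pics/w1b.png",cv2.resize(im[140:240,345:495],None,fx=5,fy=5,interpolation=cv2.INTER_CUBIC))
E
```

```text
(no output)
```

View pics/w1a.png

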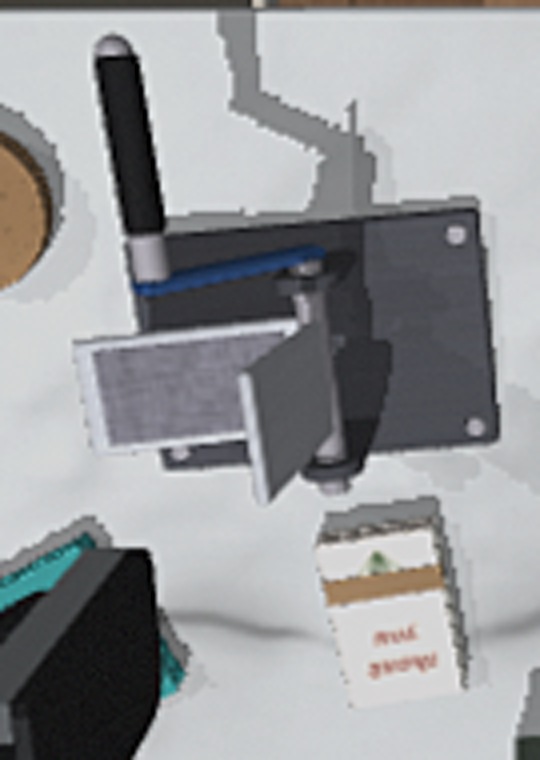

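View pics/w1b.png

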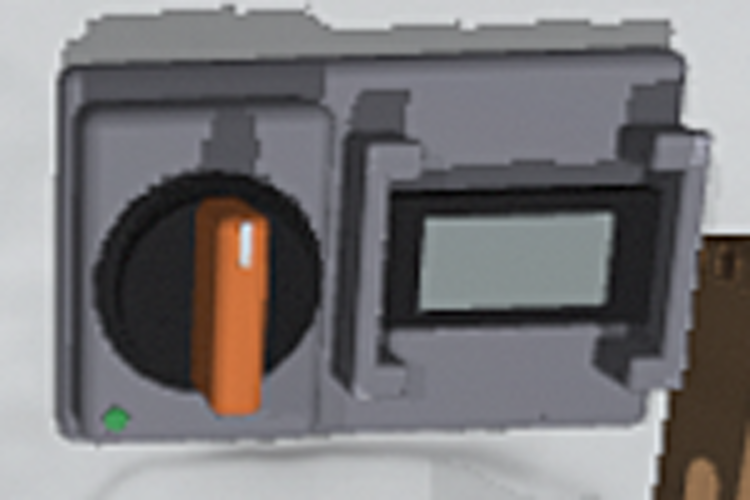

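```bash
cat > fit.py <<'E'
from h import *
from scipy.optimize import least_squares
def fit(cal,model,px,x0):
    model=np.array(model,float);px=np.array(px,float)
    def W(p):
        c,s=np.cos(p[2]),np.sin(p[2]); m=model.copy(); m[:,0]=p[0]+c*model[:,0]-s*model[:,1]; m[:,1]=p[1]+s*model[:,0]+c*model[:,1]; return m
    r=least_squares(lambda p:(w2p(None,W(p),cal)-px).ravel(),x0)
    return r.x, np.abs(r.fun).max(), r
E
python3 - <<'E'
from fit import *
c=dict(np.load("w1.npz"))
a=lambda q:np.array(q)/4+[190,110]-0.0
b=lambda q:np.array(q)/5+[345,140]
s=lambda r:print(r[0],np.degrees(r[0][2]),r[1])
s(fit(c,[(-.042,-.027,.018),(-.042,.027,.018),(.042,.027,.018),(.042,-.027,.018)],a([(318,545),(434,528),(466,687),(352,706)]),[.6,-.27,0]))
r=fit(c,[(-.052,.075,.01),(.052,.075,.01),(.052,-.075,.01)],a([(479,209),(497,437),(165,470)]),[.47,-.3,0]);s(r)
r2=fit(c,[(-.065,-.102,.02),(-.065,.102,.02),(.065,-.102,.02),(.065,.102,.02)],b([(60,70),(683,52),(60,440),(640,425)]),[.46,-.05,0]);s(r2); print(r2[2].fun)
# pocket walls outer corners? knob top
print("knob top", p2w(None,*b((247,212)),.094,c),p2w(None,*b((241,413)),.094,c))
print("lcd",[p2w(None,*b(q),.034,c) for q in ((425,213),(612,211),(418,311),(606,304))])
x,y,t=r[0]
R=lambda v:np.array([x+np.cos(t)*v[0]-np.sin(t)*v[1],y+np.sin(t)*v[0]+np.cos(t)*v[1],v[2]])
for v in [(-.023,-.09,.06),(.023,-.09,.06),(-.124,-.049,.095),(-.064,-.049,.095)]: print(v,R(v),(w2p(None,R(v),c)-[190,110])*4)
E
```

```text
[ 0.6023 -0.2668  0.1589] 9.10596600148865 1.3394583403060096
[ 0.4764 -0.2972  0.0865] 4.9574445969072505 1.2500735640728635
[ 0.4666 -0.0487  0.027 ] 1.5455248470090157 1.6873527678986306
[-1.2001 -0.7716  1.6874 -0.9155 -1.657   1.2696  1.1239  1.025 ]
knob top [ 0.4373 -0.1072  0.094 ] [ 0.4964 -0.1049  0.094 ]
lcd [array([ 0.4499, -0.0339,  0.034 ]), array([0.4494, 0.0258, 0.034 ]), array([ 0.4824, -0.033 ,  0.034 ]), array([0.4802, 0.028 , 0.034 ])]
(-0.023, -0.09, 0.06) [ 0.4612 -0.3888  0.06  ] [[ 52.2197 335.139 ]]
(0.023, -0.09, 0.06) [ 0.5071 -0.3849  0.06  ] [[ 74.6223 448.7924]]
(-0.124, -0.049, 0.095) [ 0.3571 -0.3567  0.095 ] [[76.5958 52.3447]]
(-0.064, -0.049, 0.095) [ 0.4168 -0.3515  0.095 ] [[109.0607 233.0499]]
```

```bash
python3 - <<'E'
from fit import *
c=dict(np.load("w1.npz"))
a=lambda q:np.array(q)/4+[190,110]-0.0
for n,q,z in [("TR",(479,209),.01),("BR",(497,437),.01),("BL",(165,470),.01),("leafN",(75,340),.06),("leafF",(97,455),.06),("cr0",(112,45),.095),("cr1",(143,235),.095),("turn0",(241,375),.135),("turn1",(265,503),.135),("hingepinnear",(310,265),.06),("pinfar",(333,485),.06)]:
    print(n,p2w(None,*a(q),z,c))
s=lambda r:print(r[0],np.degrees(r[0][2]),r[1],r[2].fun)
s(fit(c,[(-.023,-.09,.06),(.023,-.09,.06),(-.124,-.049,.095),(-.064,-.049,.095),(-.023,-.02,.135),(.023,-.02,.135)],a([(75,340),(97,455),(112,45),(145,235),(241,375),(265,503)]),[.47,-.3,0.1]))
E
```

```text
TR [ 0.4201 -0.2268  0.01  ]
BR [ 0.5194 -0.2198  0.01  ]
BL [ 0.5344 -0.3657  0.01  ]
leafN [ 0.4632 -0.3803  0.06  ]
leafF [ 0.5097 -0.3763  0.06  ]
cr0 [ 0.3548 -0.3449  0.095 ]
cr1 [ 0.4175 -0.34    0.095 ]
turn0 [ 0.4563 -0.3     0.135 ]
turn1 [ 0.4999 -0.2948  0.135 ]
hingepinnear [ 0.4344 -0.2892  0.06  ]
pinfar [ 0.5224 -0.2842  0.06  ]
[ 0.4755 -0.2825  0.1074] 6.154286249464351 4.219596615770342 [ 3.7676 -0.5896  4.2196 -1.016   0.4132  2.1027  0.8153 -0.3313 -3.9425
 -1.1647 -3.8983  0.3935]
```

>>> {"api": "step_arm", "payload": {
  "steps": "0 0 0 20 -16 22 0.8;0 0 0 24 -16 24 0.8;0 0 0 27 -10 24 0.8;0 0 0 28 -7 24 0.8;0 0 0 29 0 24 0.8;0 0 0 29 0 24 0.8;0 0 0 29 0 24 0.8;0 0 0 29 0 24 0.8;-4.5 0 0 0 0 0 0.8;-4.5 0 0 0 0 0 0.8;0 0 0 0 0 0 0.8;0 0 0 0 0 0 0.8"
}}

```text
time: 4.85
tool_pos: [0.6146, -0.2646, 0.1502]
tool_rot: [0.705, -0.055, 0.705, 0.055]
contact_force: [0.0, -0.1, 0.5]
grip_width: 0.0681
```

```bash
python3 - <<'E'
from h import *
delta(np.array([.6142,-.2649,.014]),99.1)
im=eyes.read_camera("wrist"); cv2.imwrite("pics/w2.png",im[:,:,::-1]); np.savez("w2.npz",**eyes.get_calibration("wrist"))
E
```

```text
t 4.85 pos [ 0.6146 -0.2646  0.1502] rv(tool) [-0.2143 -0.0011  0.0005] shift cur-frame mm [136.2463  -0.2593  -0.4595] shift tgt-frame [136.2463  -0.2588  -0.4631] F [ 0.0077 -0.0542  0.5253] w 0.06811784105474052
```

View pics/w2.png

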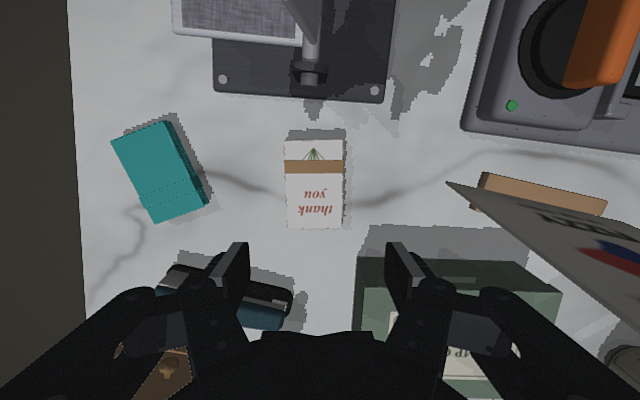

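```bash
python3 - <<'E'
from fit import *
c=dict(np.load("w2.npz"))
r=fit(c,[(-.042,-.027,.018),(-.042,.027,.018),(.042,.027,.018),(.042,-.027,.018)],[(284,141),(343.5,139),(346,228.5),(287,229.5)],[.6,-.27,0.15]);print(r[0],np.degrees(r[0][2]),r[2].fun)
p=r[0]; g=p[:2]+.012*np.array([np.cos(p[2]),np.sin(p[2])])
delta(np.array([*g,.014]),90+np.degrees(p[2]))
for n,q,z in [("stapl",(170,262),.04),("stapl",(292,295),.04),("box",(355,258),.05),("box",(355,258),.08),("plateBR",(384,103),.01),("plateBL",(213,91),.01)]: print(n,p2w(None,*q,z,c))
print(p2w("top",391,157.5,.08),p2w("top",391,157.5,.05),p2w("top",391,157.5,.0))
E
```

```text
[ 0.6036 -0.2674  0.1836] 10.517734698204587 [-1.1088 -0.6837  1.13   -0.4562 -1.1081  0.4348  1.0845  0.9244]
t 4.9 pos [ 0.6146 -0.2647  0.1508] rv(tool) [-1.6286  0.0375  0.0306] shift cur-frame mm [136.8376  -0.5135   0.5483] shift tgt-frame [136.837   -0.6033   0.622 ] F [-0.2473  0.1766  0.3477] w 0.06826463329339787
stapl [ 0.6876 -0.3861  0.04  ]
stapl [ 0.7039 -0.2734  0.04  ]
box [ 0.6533 -0.2249  0.05  ]
box [ 0.6394 -0.2314  0.08  ]
plateBR [ 0.5225 -0.2192  0.01  ]
plateBL [ 0.5357 -0.3673  0.01  ]
[ 0.6536 -0.2098  0.08  ] [ 0.6616 -0.2142  0.05  ] [ 0.6751 -0.2216  0.    ]
```

>>> {"api": "step_arm", "payload": {
  "steps": "-1.4 0 0 25 -0.5 -3 0.8;0 0 0 25 0 0 0.8;0 0 0 25 0 0 0.8;0 0 0 25 0 0 0.8;0 0 0 18 0 0 0.8;0 0 0 12 0 0 0.8;0 0 0 4 0 0 0.8;0 0 0 0 0 0 0.8;0 0 0 0 0 0 0.8",
  "squeeze": 40
}}

```text
time: 5.65
tool_pos: [0.6124, -0.2661, 0.0178]
tool_rot: [0.705, -0.064, 0.704, 0.064]
contact_force: [-0.1, -0.5, 0.1]
grip_width: 0.0681
```

```bash
python3 - <<'E'
from h import *
delta(np.array([.6115,-.2655,.014]),100)
im=eyes.read_camera("wrist"); cv2.imwrite("pics/w3.png",im[:,:,::-1])
E
```

```text
t 5.65 pos [ 0.6124 -0.2661  0.0178] rv(tool) [0.38   0.1021 0.0808] shift cur-frame mm [ 3.833   0.7226 -0.7807] shift tgt-frame [ 3.8354  0.7121 -0.7786] F [-0.0678 -0.4895  0.1381] w 0.06814565014990719
```

View pics/w3.png

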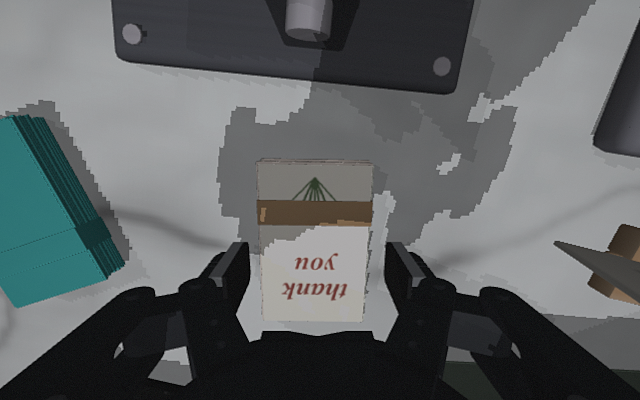

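>>> {"api": "step_arm", "payload": {
  "steps": "0 0 0 3 0 0 0.8;0 0 0 0 0 0 0.55;0 0 0 0 0 0 0.5;0 0 0 0 0 0 0.4;0 0 0 0 0 0 0.4;0 0 0 0 0 0 0.4",
  "squeeze": 40
}}

```text
time: 6.2
tool_pos: [0.6123, -0.2659, 0.0145]
tool_rot: [0.705, -0.065, 0.704, 0.064]
contact_force: [-0.1, -0.1, 6.0]
grip_width: 0.0512
```

>>> {"api": "step_arm", "payload": {
  "steps": "0 0 0 -20 0 0 0.4;0 0 0 -37 0 0 0.4;0 0 0 -39 0 0 0.4;0 0 0 -39 0 0 0.4;0 0 0 -39 0 0 0.4;6.8 0 0 0 0 0 0.4;6.8 0 0 0 0 0 0.4;6.8 0 0 0 0 0 0.4;6.8 0 0 0 0 0 0.4;6.8 0 0 0 0 0 0.4;6.8 0 0 0 0 0 0.4;6.8 0 0 0 0 0 0.4"
}}

```text
time: 7.2
tool_pos: [0.6109, -0.2652, 0.1861]
tool_rot: [0.669, 0.228, 0.67, -0.227]
contact_force: [0.0, -0.2, -0.0]
grip_width: 0.051
```

>>> {"api": "step_arm", "payload": {
  "steps": "6.8 0 0 0 0 0 0.4;6.8 0 0 0 0 0 0.4;6.8 0 0 0 0 0 0.4;6.8 0 0 0 0 0 0.4;6.8 0 0 0 0 0 0.4;6.8 0 0 0 0 0 0.4;6.8 0 0 0 0 0 0.4;0 0 0 0 -20 12 0.4;0 0 0 0 -27 17 0.4;0 0 0 0 -27 17 0.4;0 0 0 0 -27 17 0.4;0 0 0 0 0 0 0.4"
}}

```text
time: 8.2
tool_pos: [0.5128, -0.3397, 0.1861]
tool_rot: [0.52, 0.477, 0.522, -0.479]
contact_force: [0.6, 0.6, -0.9]
grip_width: 0.0508
```

```bash
python3 - <<'E'
from h import *
delta(np.array([.485,-.3622,.19]),5)
im=eyes.read_camera("wrist"); cv2.imwrite("pics/w4.png",im[:,:,::-1]);np.savez("w4.npz",**eyes.get_calibration("wrist"))
E
```

```text
t 8.2 pos [ 0.5128 -0.3397  0.1861] rv(tool) [-0.0128 -0.021   0.196 ] shift cur-frame mm [ -3.8204 -29.6268  20.0002] shift tgt-frame [ -3.9144 -29.618   19.995 ] F [ 0.5775  0.5819 -0.8874] w 0.05083326142156421
```

View pics/w4.png

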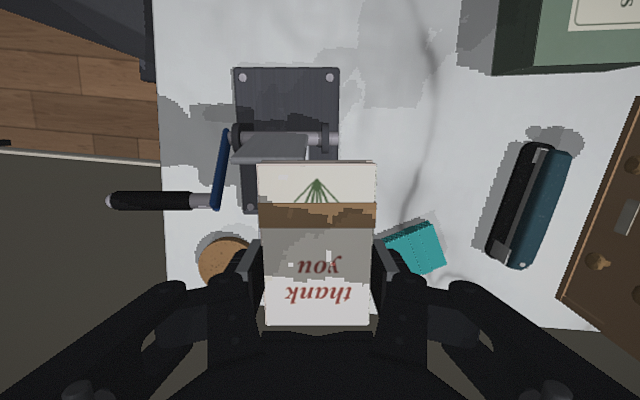

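```bash
python3 - <<'E'
import cv2
im=cv2.imread("pics/w4.png"); cv2.imwrite("pics/w4a.png",cv2.resize(im[55:225,95:355],None,fx=3,fy=3,interpolation=cv2.INTER_CUBIC))
E
```

```text
(no output)
```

View pics/w4a.png

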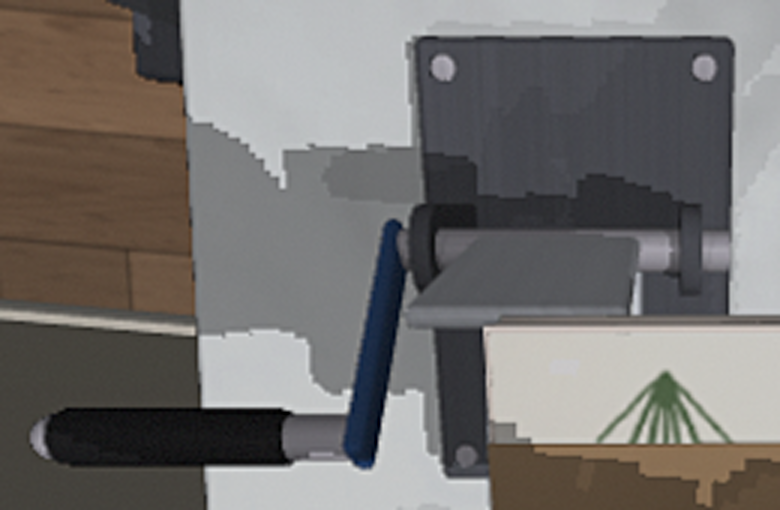

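```bash
python3 - <<'E'
from h import *
c=dict(np.load("w4.npz"))
a=lambda q:np.array(q)/3+[95,55]
for n,q,z in [("shaft0",(440,249),.06),("shaft1",(725,251),.06),("plateNearTL",(414,37),.01),("plateTR",(734,37),.01),("plateBL",(446,478),.01),("cr0",(45,437),.095),("cr1",(288,437),.095),("tl0",(408,318),.135),("tl1",(632,313),.135)]:
    print(n,p2w(None,*a(q),z,c))
E
```

```text
shaft0 [ 0.4446 -0.2899  0.06  ]
shaft1 [ 0.5253 -0.2833  0.06  ]
plateNearTL [ 0.4226 -0.2277  0.01  ]
plateTR [ 0.5246 -0.2188  0.01  ]
plateBL [ 0.4361 -0.375   0.01  ]
cr0 [ 0.3522 -0.3441  0.095 ]
cr1 [ 0.415  -0.3386  0.095 ]
tl0 [ 0.457  -0.2989  0.135 ]
tl1 [ 0.5025 -0.2939  0.135 ]
```

>>> {"api": "step_arm", "payload": {
  "steps": "0 0 0 0 -15 10 0.4;0 0 0 0 -15 10 0.4;0 0 0 20 0 0 0.4;0 0 0 30 0 0 0.4;0 0 0 25 0 0 0.4;0 0 0 15 0 0 0.4;0 0 0 5 0 0 0.4;0 0 0 0 0 0 0.4"
}}

```text
time: 8.92
tool_pos: [0.4881, -0.3585, 0.0899]
tool_rot: [0.521, 0.477, 0.524, -0.476]
contact_force: [0.4, 0.4, -1.3]
grip_width: 0.0511
```

```bash
python3 - <<'E'
from h import *
delta(np.array([.485,-.3622,.0755]),5)
for n in("wrist","side"):
  im=eyes.read_camera(n); cv2.imwrite(f"pics/{n}5.png",im[:,:,::-1])
cv2.imwrite("pics/side5c.png",cv2.resize(im[130:230,270:410],None,fx=5,fy=5,interpolation=cv2.INTER_CUBIC)[:,:,::-1])
E
```

```text
t 8.9167 pos [ 0.4881 -0.3585  0.0899] rv(tool) [ 0.2567 -0.1908  0.163 ] shift cur-frame mm [14.4212 -3.3647  3.4176] shift tgt-frame [14.4229 -3.3905  3.3847] F [ 0.4499  0.4112 -1.2714] w 0.05112299106613835
```

View pics/wrist5.png

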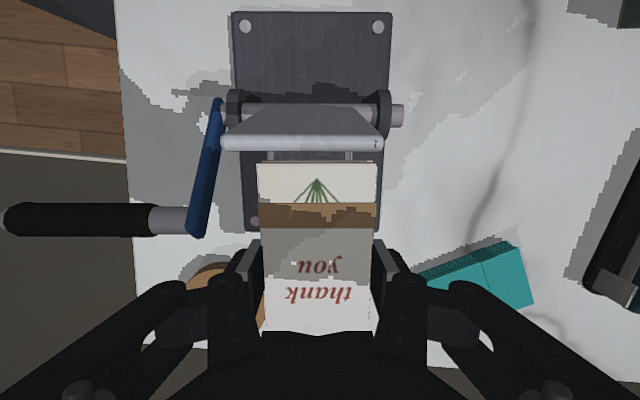

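View pics/side5c.png

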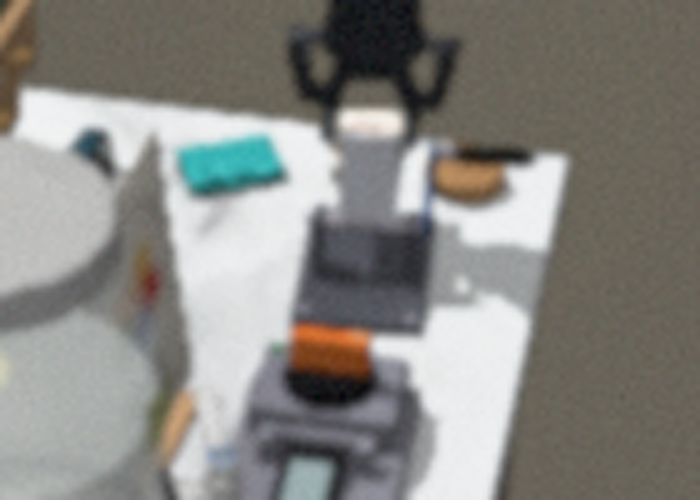

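>>> {"api": "step_arm", "payload": {
  "steps": "0 0 0 0 -3.4 3.4 0.4;0 0 0 5 0 0 0.4;0 0 0 4 0 0 0.4;0 0 0 3 0 0 0.4;0 0 0 0 0 0 0.4"
}}

```text
time: 9.43
tool_pos: [0.4855, -0.3639, 0.0801]
tool_rot: [0.522, 0.477, 0.522, -0.477]
contact_force: [0.5, 0.1, 0.5]
grip_width: 0.0508
```

```bash
python3 - <<'E'
from h import *
delta(np.array([.485,-.3622,.0755]),5)
im=eyes.read_camera("wrist"); cv2.imwrite(f"pics/w6.png",im[:,:,::-1]);np.savez("w6.npz",**eyes.get_calibration("wrist"))
E
```

```text
t 9.4333 pos [ 0.4855 -0.3639  0.0801] rv(tool) [ 0.2037  0.014  -0.0068] shift cur-frame mm [ 4.6194 -0.35   -1.7606] shift tgt-frame [ 4.6198 -0.3557 -1.7582] F [0.4665 0.0814 0.5047] w 0.05077181291045278
```

View pics/w6.png

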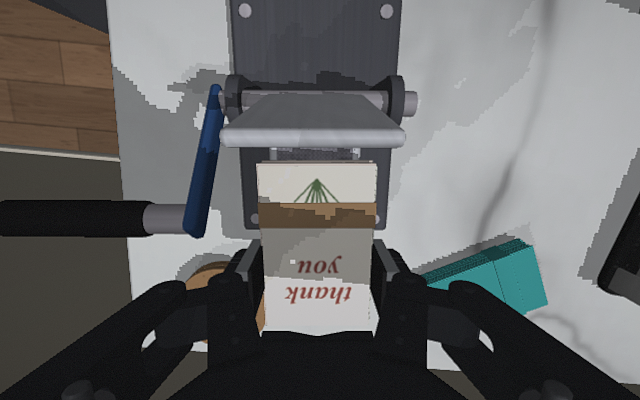

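>>> {"api": "step_arm", "payload": {
  "steps": "0 0 0 2.5 0 0 0.4;0 0 0 2 0 0 0.4;0 0 0 0 0 0 0.4"
}}

```text
time: 9.73
tool_pos: [0.4855, -0.3637, 0.0755]
tool_rot: [0.522, 0.477, 0.522, -0.477]
contact_force: [-0.0, 0.1, 0.1]
grip_width: 0.0509
```

>>> {"api": "step_arm", "payload": {
  "steps": "0 0 0 1 0 0 0.4;0 0 0 0 0 0 0.4"
}}

```text
time: 9.9
tool_pos: [0.4855, -0.3637, 0.0746]
tool_rot: [0.522, 0.477, 0.522, -0.477]
contact_force: [-0.0, 0.0, -0.4]
grip_width: 0.0509
```

>>> {"api": "step_arm", "payload": {
  "steps": "0 0 0 0.6 0 0 0.4;0 0 0 0 0 0 0.75;0 0 0 0 0 0 0.75;0 0 0 0 0 0 0.75;0 0 0 0 0 0 0.75;0 0 0 0 0 0 0.75"
}}

```text
time: 10.4
tool_pos: [0.4855, -0.3637, 0.0741]
tool_rot: [0.522, 0.477, 0.522, -0.477]
contact_force: [-1.0, -1.5, -0.7]
grip_width: 0.0638
```

```bash
python3 - <<'E'
from h import *
delta(np.array([.485,-.3622,.0755]),5)
im=eyes.read_camera("wrist"); cv2.imwrite(f"pics/w7.png",im[:,:,::-1]);np.savez("w7.npz",**eyes.get_calibration("wrist"))
E
```

```text
t 10.4 pos [ 0.4855 -0.3637  0.0741] rv(tool) [ 0.2118 -0.0047  0.0006] shift cur-frame mm [-1.3651 -0.3892 -1.5738] shift tgt-frame [-1.3653 -0.395  -1.5723] F [-0.9596 -1.5071 -0.6757] w 0.06375632560348415
```

View pics/w7.png

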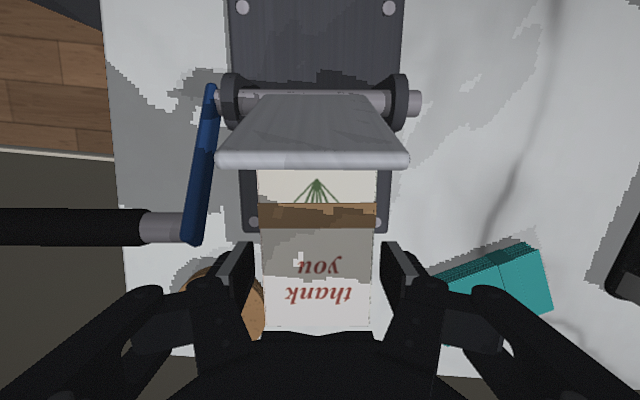

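>>> {"api": "step_arm", "payload": {
  "steps": "0 0 0 -10 0 2 0.75;0 0 0 -25 0 4 0.75;0 0 0 -35 0 0 0.75;0 0 0 -38 0 0 0.75;0 0 0 -38 0 0 0.75;-6.9 0 0 0 0 0 1;-6.9 0 0 0 0 0 1;-6.9 0 0 0 0 0 1;-6.9 0 0 0 0 0 1;-6.9 0 0 0 0 0 1;-6.9 0 0 0 0 0 1;-6.9 0 0 0 0 0 1"
}}

```text
time: 11.45
tool_pos: [0.4861, -0.3699, 0.2212]
tool_rot: [0.673, 0.219, 0.672, -0.22]
contact_force: [0.2, 0.7, -0.1]
grip_width: 0.0856
```

>>> {"api": "step_arm", "payload": {
  "steps": "-6.9 0 0 0 0 0 1;-6.9 0 0 0 0 0 1;-6.9 0 0 0 0 0 1;-6.9 0 0 0 0 0 1;-6.9 0 0 0 0 0 1;-6.9 0 0 0 0 0 1;0 0 0 0 6 -25 1;0 0 0 0 6 -33 1;0 0 0 0 6 -33 1;0 0 0 0 0 0 1;0 0 0 0 0 0 1"
}}

```text
time: 12.37
tool_pos: [0.3929, -0.3597, 0.2211]
tool_rot: [0.707, -0.03, 0.706, 0.029]
contact_force: [0.6, 0.3, -0.3]
grip_width: 0.0856
```

```bash
python3 - <<'E'
from h import *
delta(np.array([.3891,-.344,.0925]),95); print(pose()[2]["joint_positions"])
im=eyes.read_camera("wrist"); cv2.imwrite(f"pics/w8.png",im[:,:,::-1]);np.savez("w8.npz",**eyes.get_calibration("wrist"))
E
```

```text
t 12.3667 pos [ 0.3929 -0.3597  0.2211] rv(tool) [-0.1873  0.0537  0.057 ] shift cur-frame mm [128.5318  16.0664  -2.5963] shift tgt-frame [128.55    15.9467  -2.4235] F [ 0.5856  0.2977 -0.3397] w 0.08558195451759935
[-0.8421 -0.1218  1.9373  0.0002  1.3247 -2.497 ]
```

View pics/w8.png

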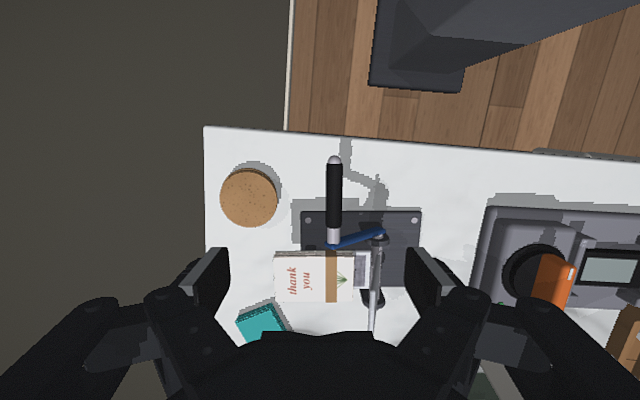

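```bash
python3 - <<'E'
from h import *
c=dict(np.load("w8.npz"))
a=lambda q:np.array(q)
for n,q,z in [("cr0",(334,163),.0955),("cr1",(334.5,228),.0955),("cr1",(334.5,228),.105),("shaftN",(380,238),.06)]:
    print(n,p2w(None,*a(q),z,c))
im=cv2.imread("pics/w8.png"); cv2.imwrite("pics/w8a.png",cv2.resize(im[140:345,255:430],None,fx=4,fy=4,interpolation=cv2.INTER_CUBIC)[:780])
E
```

```text
cr0 [ 0.359  -0.3475  0.0955]
cr1 [ 0.4186 -0.341   0.0955]
cr1 [ 0.4152 -0.3419  0.105 ]
shaftN [ 0.4387 -0.2884  0.06  ]
```

View pics/w8a.png

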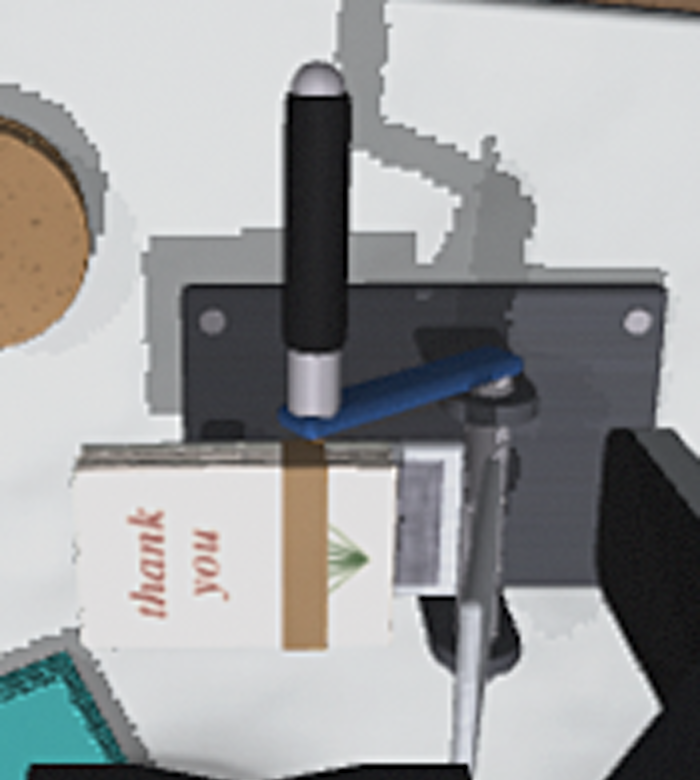

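>>> {"api": "step_arm", "payload": {
  "steps": "0 0 0 0 16 -2.5 1;0 0 0 25 0 0 1;0 0 0 30 0 0 1;0 0 0 30 0 0 1;0 0 0 25 0 0 1;0 0 0 14 0 0 1;0 0 0 4 0 0 1;0 0 0 0 0 0 1;0 0 0 0 0 0 1",
  "squeeze": 30
}}

```text
time: 13.17
tool_pos: [0.3911, -0.3446, 0.0934]
tool_rot: [0.707, -0.031, 0.706, 0.03]
contact_force: [0.4, -0.4, 1.1]
grip_width: 0.0856
```

```bash
python3 - <<'E'
from h import *
delta(np.array([.3891,-.344,.0925]),95)
im=eyes.read_camera("wrist"); cv2.imwrite(f"pics/w9.png",im[:,:,::-1])
E
```

```text
t 13.1667 pos [ 0.3911 -0.3446  0.0934] rv(tool) [-0.056   0.0625  0.0756] shift cur-frame mm [ 0.884   0.7592 -1.9907] shift tgt-frame [ 0.8872  0.76   -1.989 ] F [ 0.4199 -0.4497  1.0916] w 0.08561244757091736
```

View pics/w9.png

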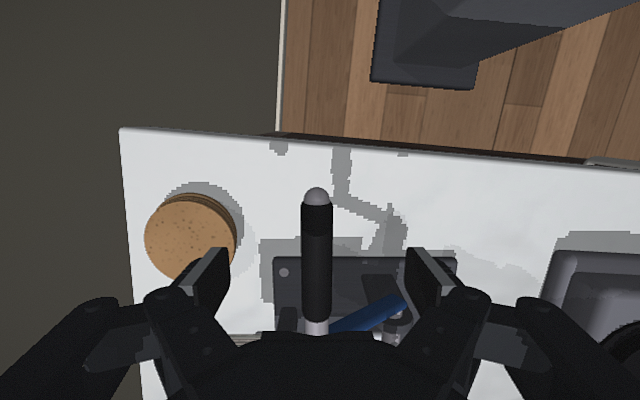

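>>> {"api": "step_arm", "payload": {
  "steps": "0 0 0 0 0 -1.5 0.7;0 0 0 0 0 0 0.4;0 0 0 0 0 0 0.1;0 0 0 0 0 0 0.05;0 0 0 0 0 0 0.05;0 0 0 0 0 0 0.05;0 0 0 0 0 0 0.05",
  "squeeze": 30
}}

```text
time: 13.8
tool_pos: [0.3886, -0.3449, 0.0927]
tool_rot: [0.707, -0.031, 0.706, 0.03]
contact_force: [-1.0, -3.1, 0.9]
grip_width: 0.0137
```

```bash
python3 -c "
import numpy as np
t=np.radians(np.linspace(36,143.5,24)); y=-60*np.cos(t);z=60*np.sin(t)
print(';'.join('0 0 0 %.1f %.1f 0 0.05'%(-b,a) for a,b in zip(np.diff(y),np.diff(z))))"
```

```text
0 0 0 -3.8 3.0 0 0.05;0 0 0 -3.6 3.3 0 0.05;0 0 0 -3.3 3.6 0 0.05;0 0 0 -3.0 3.9 0 0.05;0 0 0 -2.7 4.1 0 0.05;0 0 0 -2.3 4.3 0 0.05;0 0 0 -2.0 4.5 0 0.05;0 0 0 -1.6 4.6 0 0.05;0 0 0 -1.2 4.7 0 0.05;0 0 0 -0.8 4.8 0 0.05;0 0 0 -0.4 4.9 0 0.05;0 0 0 -0.0 4.9 0 0.05;0 0 0 0.4 4.9 0 0.05;0 0 0 0.8 4.8 0 0.05;0 0 0 1.2 4.8 0 0.05;0 0 0 1.5 4.6 0 0.05;0 0 0 1.9 4.5 0 0.05;0 0 0 2.3 4.3 0 0.05;0 0 0 2.6 4.1 0 0.05;0 0 0 3.0 3.9 0 0.05;0 0 0 3.3 3.6 0 0.05;0 0 0 3.5 3.4 0 0.05;0 0 0 3.8 3.1 0 0.05
```

>>> {"api": "step_arm", "payload": {
  "steps": "0 0 0 -3.8 3.0 0 0.05;0 0 0 -3.6 3.3 0 0.05;0 0 0 -3.3 3.6 0 0.05;0 0 0 -3.0 3.9 0 0.05;0 0 0 -2.7 4.1 0 0.05;0 0 0 -2.3 4.3 0 0.05;0 0 0 -2.0 4.5 0 0.05;0 0 0 -1.6 4.6 0 0.05;0 0 0 -1.2 4.7 0 0.05;0 0 0 -0.8 4.8 0 0.05;0 0 0 -0.4 4.9 0 0.05"
}}

```text
time: 14.72
tool_pos: [0.3854, -0.3044, 0.1219]
tool_rot: [0.707, -0.036, 0.706, 0.025]
contact_force: [-7.1, -12.1, 14.2]
grip_width: 0.0141
```

```bash
python3 - <<'E'
from h import *
delta(np.array([.394,-.29,.152-.003]),95)
im=eyes.read_camera("wrist"); cv2.imwrite(f"pics/w10.png",im[:,:,::-1])
E
```

```text
t 14.7167 pos [ 0.3854 -0.3044  0.1219] rv(tool) [-0.0345  0.0557  0.8588] shift cur-frame mm [-27.2845  13.2011   9.8155] shift tgt-frame [-27.0931  13.6027   9.7971] F [ -7.0824 -12.0814  14.188 ] w 0.014086224747748883
```

View pics/w10.png

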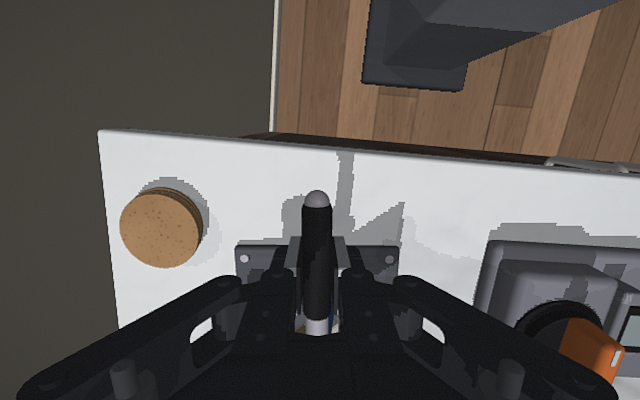

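>>> {"api": "step_arm", "payload": {
  "steps": "0 0 0 0 0 0 0.05"
}}

```text
time: 14.85
tool_pos: [0.3854, -0.3036, 0.122]
tool_rot: [0.707, -0.035, 0.706, 0.026]
contact_force: [-8.5, -9.6, 14.0]
grip_width: 0.014
```

```bash
python3 -c "
import numpy as np
t=np.radians(np.arange(79,150,4.8)); y=-60*np.cos(t);z=60*np.sin(t); print(len(t),np.degrees(t[-1]))
print(';'.join('0 0 0 %.1f %.1f 0 0.05'%(-b,a) for a,b in zip(np.diff(y),np.diff(z))))"
```

```text
15 146.19999999999996
0 0 0 -0.8 5.0 0 0.05;0 0 0 -0.3 5.0 0 0.05;0 0 0 0.1 5.0 0 0.05;0 0 0 0.5 5.0 0 0.05;0 0 0 0.9 4.9 0 0.05;0 0 0 1.3 4.8 0 0.05;0 0 0 1.7 4.7 0 0.05;0 0 0 2.1 4.6 0 0.05;0 0 0 2.5 4.4 0 0.05;0 0 0 2.9 4.1 0 0.05;0 0 0 3.2 3.9 0 0.05;0 0 0 3.5 3.6 0 0.05;0 0 0 3.8 3.3 0 0.05;0 0 0 4.1 3.0 0 0.05
```

>>> {"api": "step_arm", "payload": {
  "steps": "0 0 0 -4 0 0 0.05;0 0 0 -0.8 5.0 0 0.05;0 0 0 -0.3 5.0 0 0.05;0 0 0 0.1 5.0 0 0.05;0 0 0 0.5 5.0 0 0.05;0 0 0 0.9 4.9 0 0.05"
}}

```text
time: 15.35
tool_pos: [0.3831, -0.2766, 0.1226]
tool_rot: [0.707, -0.033, 0.706, 0.028]
contact_force: [-1.7, -8.7, 2.1]
grip_width: 0.0138
```

>>> {"api": "step_arm", "payload": {
  "steps": "0 0 0 1.7 4.7 0 0.05;0 0 0 2.1 4.6 0 0.05;0 0 0 2.5 4.4 0 0.05;0 0 0 2.9 4.1 0 0.05;0 0 0 3.2 3.9 0 0.05;0 0 0 3.5 3.6 0 0.05;0 0 0 3.8 3.3 0 0.05;0 0 0 4.1 3.0 0 0.05;0 0 0 0 0 0 0.05"
}}

```text
time: 16.1
tool_pos: [0.3821, -0.249, 0.104]
tool_rot: [0.708, -0.037, 0.705, 0.025]
contact_force: [-11.5, -13.5, 23.3]
grip_width: 0.0139
```

```bash
python3 - <<'E'
from h import *
delta(np.array([.394,-.29,.152-.003]),95)
for n in("wrist","side","top"):
  im=eyes.read_camera(n)[:,:,::-1]; cv2.imwrite(f"pics/{n}11.png",im)
  if n=="side": a=cv2.resize(im[130:230,290:390],None,fx=4,fy=4,interpolation=cv2.INTER_CUBIC)
  if n=="top": b=cv2.resize(im[180:280,370:470],None,fx=4,fy=4,interpolation=cv2.INTER_CUBIC)
cv2.imwrite("pics/st11.png",np.hstack([a,b]))
E
```

```text
t 16.1 pos [ 0.3821 -0.249   0.104 ] rv(tool) [0.0534 0.1593 0.9806] shift cur-frame mm [-44.2507 -42.6711   8.3391] shift tgt-frame [-44.9975 -41.8996   8.2544] F [-11.5253 -13.4633  23.2544] w 0.01387179765651714
```

View pics/wrist11.png

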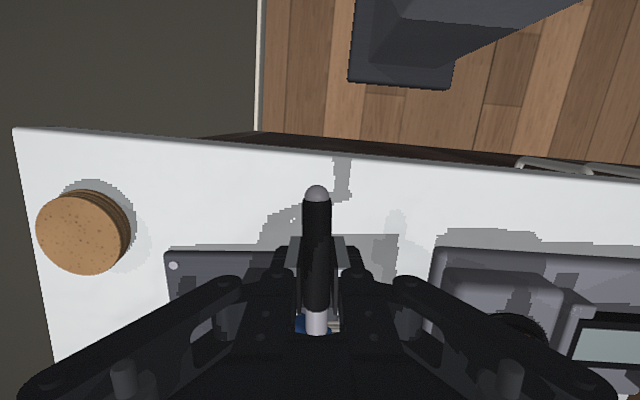

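View pics/st11.png

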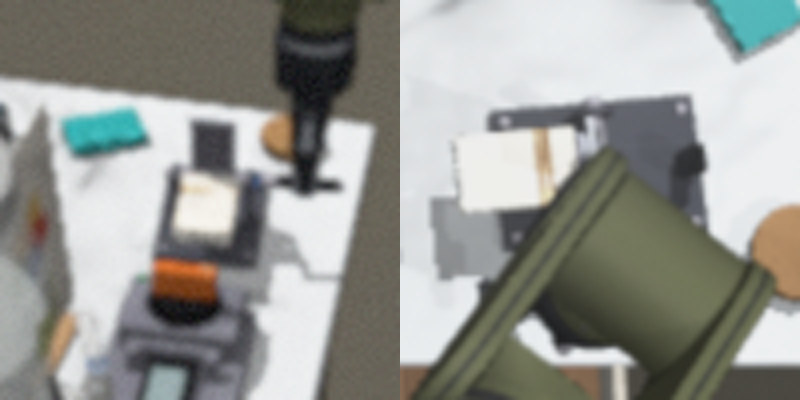

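>>> {"api": "step_arm", "payload": {
  "steps": "0 0 0 0 0 0 0.5;0 0 0 0 0 0 0.6;0 0 0 0 0 0 0.6;0 0 0 -10 0 0 0.6;0 0 0 -25 0 0 0.6;0 0 0 -38 0 0 0.8;0 0 0 -38 0 0 0.8;0 0 0 -38 0 0 0.8;6.9 0 0 0 0 0 0.8;6.9 0 0 0 0 0 0.8;6.9 0 0 0 0 0 0.8;6.9 0 0 0 0 0 0.8"
}}

```text
time: 17.25
tool_pos: [0.3796, -0.2416, 0.2459]
tool_rot: [0.693, 0.141, 0.693, -0.141]
contact_force: [0.1, -0.7, 0.7]
grip_width: 0.0685
```

>>> {"api": "step_arm", "payload": {
  "steps": "6.9 0 0 0 0 0 0.8;6.9 0 0 0 0 0 0.8;6.9 0 0 0 0 0 0.8;6.9 0 0 0 0 0 0.8;6.9 0 0 0 0 0 0.8;6.9 0 0 0 0 0 0.8;6.9 0 0 0 0 0 0.8;6.9 0 0 0 0 0 0.8;6.9 0 0 0 0 0 0.8;0 0 0 0 30 -10 0.8;0 0 0 0 30 -10 0.8;0 0 0 0 30 -10 0.8"
}}

```text
time: 18.25
tool_pos: [0.4672, -0.2031, 0.2456]
tool_rot: [0.522, 0.477, 0.522, -0.477]
contact_force: [0.0, -0.7, -0.1]
grip_width: 0.0682
```

```bash
python3 - <<'E'
from h import *
delta(np.array([.472,-.2123,.0745]),5)
im=eyes.read_camera("wrist"); cv2.imwrite("pics/w12.png",im[:,:,::-1]);np.savez("w12.npz",**eyes.get_calibration("wrist"))
E
```

```text
t 18.25 pos [ 0.4672 -0.2031  0.2456] rv(tool) [ 0.1724 -0.0427  0.0293] shift cur-frame mm [171.1237   3.9929   9.6773] shift tgt-frame [171.1329   3.9342   9.5378] F [ 0.0006 -0.7276 -0.0592] w 0.06821129035487579
```

View pics/w12.png

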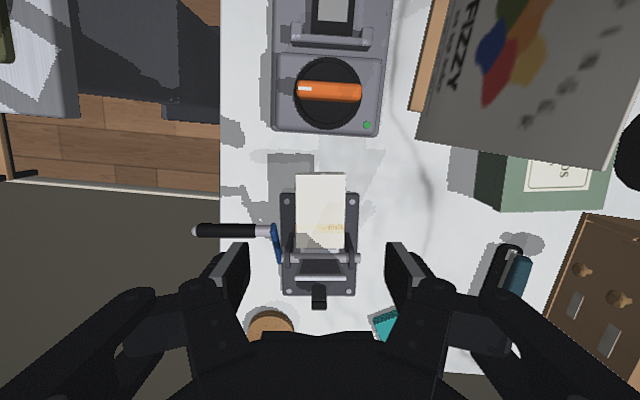

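```bash
python3 - <<'E'
import cv2
im=cv2.imread("pics/w12.png"); cv2.imwrite("pics/w12a.png",cv2.resize(im[160:315,260:380],None,fx=4,fy=4,interpolation=cv2.INTER_CUBIC)[:600])
E
```

```text
(no output)
```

View pics/w12a.png

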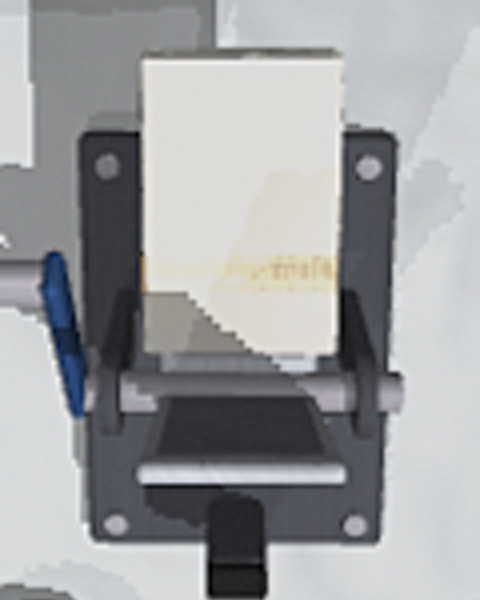

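```bash
python3 - <<'E'
from fit import *
c=dict(np.load("w12.npz"))
px=np.array([(142,58),(343,60),(336,354),(143,352)])/4+[260,160]
# order in x(world near robot->far): local frame: long=y
r=fit(c,[(-.027,.042,.078),(.027,.042,.078),(.027,-.042,.078),(-.027,-.042,.078)],px,[.47,-.22,.09]);print(r[0],np.degrees(r[0][2]),r[2].fun)
p=r[0]; ax=np.array([-np.sin(p[2]),np.cos(p[2])])
for d in (.0,.014): 
  g=p[:2]+d*ax; print(g); delta(np.array([*g,.0745]),np.degrees(p[2]))
u=np.array([-np.sin(np.radians(5)),np.cos(np.radians(5))]); print("out from hinge",(p[:2]-[.4785,-.287])@u)
for n,q in (("tip",(140,470)),("tip",(345,470))): print(p2w(None,*(np.array(q)/4+[260,160]),.146,c))
E
```

```text
[ 0.4763 -0.2257  0.0855] 4.899209845301968 [-1.2371 -1.0276  1.3577 -1.1374  0.4257  1.1958 -0.5507  1.3938]
[ 0.4763 -0.2257]
t 18.3 pos [ 0.471  -0.2012  0.2455] rv(tool) [ 0.4372 -0.1438 -0.1579] shift cur-frame mm [170.9865   2.5224  25.2964] shift tgt-frame [171.0416   3.185   24.8453] F [-1.1532  1.8582  0.7075] w 0.06823130227702408
[ 0.4751 -0.2117]
t 18.3 pos [ 0.471  -0.2012  0.2455] rv(tool) [ 0.4372 -0.1438 -0.1579] shift cur-frame mm [171.0218   2.6292  11.2968] shift tgt-frame [171.0416   3.185   10.8453] F [-1.1532  1.8582  0.7075] w 0.06823130227702408
out from hinge 0.06128131761168566
[ 0.4571 -0.2651  0.146 ]
[ 0.5014 -0.261   0.146 ]
```

>>> {"api": "step_arm", "payload": {
  "steps": "0.4 0 0 0 3 10 0.85;0 0 0 30 0 0 0.85;0 0 0 38 0 0 0.85;0 0 0 38 0 0 0.85;0 0 0 30 0 0 0.85;0 0 0 15 0 0 0.85;0 0 0 0 0 0 0.85;0 0 0 0 0 0 0.85"
}}

```text
time: 18.97
tool_pos: [0.4696, -0.2138, 0.0939]
tool_rot: [0.519, 0.478, 0.521, -0.479]
contact_force: [-0.4, 0.5, 0.5]
grip_width: 0.0724
```

```bash
python3 - <<'E'
from h import *
delta(np.array([.475,-.2107,.0745]),5)
im=eyes.read_camera("wrist"); cv2.imwrite("pics/w13.png",im[:,:,::-1]);np.savez("w13.npz",**eyes.get_calibration("wrist"))
E
```

```text
t 18.9667 pos [ 0.4696 -0.2138  0.0939] rv(tool) [-0.2194 -0.0855  0.1311] shift cur-frame mm [19.4154  5.6712 -2.6347] shift tgt-frame [19.4244  5.6369 -2.642 ] F [-0.4072  0.5237  0.4866] w 0.07241836594732202
```

View pics/w13.png

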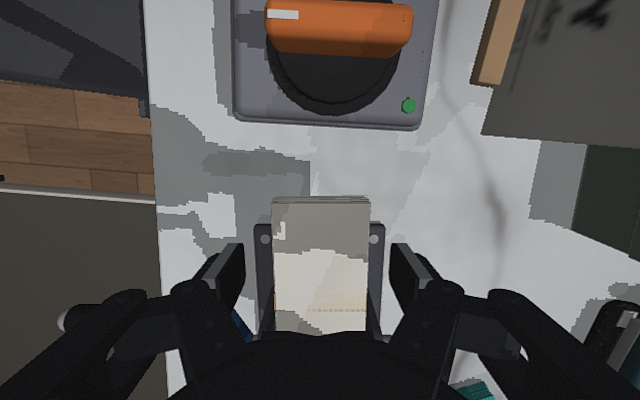

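```bash
python3 - <<'E'
from h import *
c=dict(np.load("w13.npz"))
p,R,s=pose()
for q in ((272,204),(370,202),(370,330)):
    w=p2w(None,*q,.078,c); print(w, 1e3*R.T@(w-p))
E
```

```text
[ 0.4444 -0.1901  0.078 ] [ 17.6247 -24.3358 -26.4726]
[ 0.4948 -0.1848  0.078 ] [ 17.6544  26.3242 -27.5519]
[ 0.505  -0.2621  0.078 ] [17.6958 30.0955 50.33  ]
```

>>> {"api": "step_arm", "payload": {
  "steps": "-0.2 0 0 9 1 0 0.85;0 0 0 7 0 0 0.85;0 0 0 3 0 0 0.85;0 0 0 0 0 0 0.6;0 0 0 0 0 0 0.4;0 0 0 0 0 0 0.4;0 0 0 0 0 0 0.4;0 0 0 0 0 0 0.4",
  "squeeze": 40
}}

```text
time: 19.68
tool_pos: [0.4717, -0.2138, 0.076]
tool_rot: [0.522, 0.478, 0.521, -0.478]
contact_force: [0.4, 1.2, 0.5]
grip_width: 0.0504
```

>>> {"api": "step_arm", "payload": {
  "steps": "0 0 0 -6 0 -2 0.4;0 0 0 -15 0 -6 0.4;0 0 0 -25 0 -10 0.4;0 0 0 -30 0 -12 0.4;0 0 0 -30 0 -12 0.4;0 0 0 -20 0 -12 0.4;0.5 0 0 0 -2 -15 0.4;0.5 0 0 0 -2 -20 0.4;0.5 0 0 0 -2 -20 0.4;0.5 0 0 0 0 -10 0.4;0 0 0 0 0 0 0.4;0 0 0 0 0 0 0.4"
}}

```text
time: 20.68
tool_pos: [0.456, -0.0953, 0.2021]
tool_rot: [0.514, 0.486, 0.513, -0.486]
contact_force: [0.2, -0.6, -0.6]
grip_width: 0.0506
```

```bash
python3 - <<'E'
from h import *
delta(np.array([.467,-.1,.2]),2)
im=eyes.read_camera("wrist"); cv2.imwrite("pics/w14.png",im[:,:,::-1]);np.savez("w14.npz",**eyes.get_calibration("wrist"))
E
```

```text
t 20.6833 pos [ 0.456  -0.0953  0.2021] rv(tool) [ 1.0981  0.0332 -0.0279] shift cur-frame mm [ 2.0769 10.7809  5.2442] shift tgt-frame [ 2.0686 10.8804  5.0378] F [ 0.1659 -0.6269 -0.6246] w 0.05063239010226348
```

View pics/w14.png

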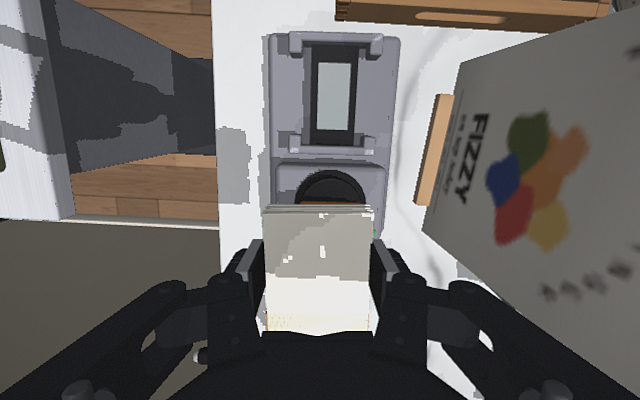

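```bash
python3 - <<'E'
import cv2
im=cv2.imread("pics/w14.png"); cv2.imwrite("pics/w14a.png",cv2.resize(im[20:220,255:405],None,fx=4,fy=4,interpolation=cv2.INTER_CUBIC))
E
```

```text
(no output)
```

View pics/w14a.png

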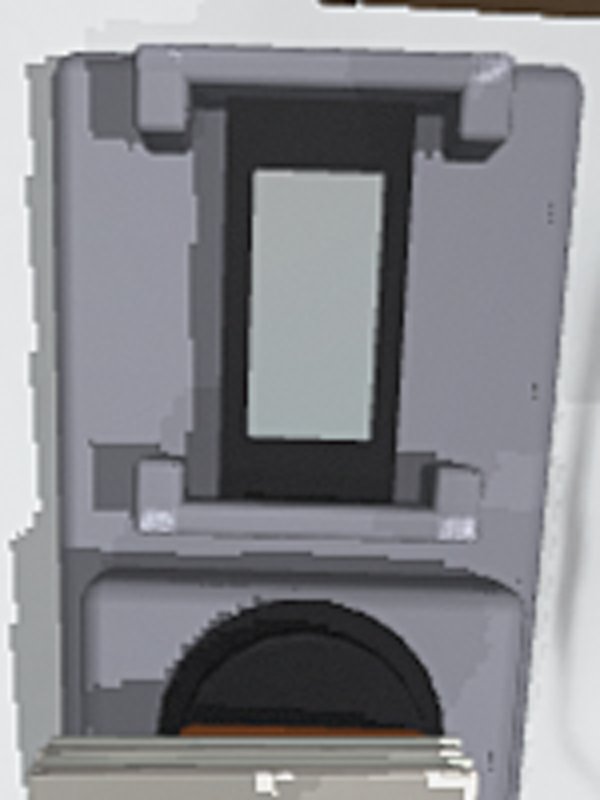

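```bash
python3 - <<'E'
from fit import *
c=dict(np.load("w14.npz"))
f=lambda q:np.array(q)/4+[255,20]
r=fit(c,[(-.03,.0455,.045),(.03,.0455,.045),(-.03,-.0455,.045),(.03,-.0455,.045)],f([(188,85),(461,87),(184,503),(437,505)]),[.467,-.003,.03]);print(r[0],np.degrees(r[0][2]),r[2].fun)
L=np.array([p2w(None,*q,.034,c) for q in f([(253,170),(385,175),(372,440),(246,437)])]);print(L,L.mean(0))
p,R,s=pose()
for q in ((266,213),(371,211.5)):
    w=p2w(None,*q,p[2]+.003,c); print(1e3*R.T@(w-p))
# bottom end (front side edge lower)
delta(np.array([r[0][0],r[0][1]+.015,.2]),np.degrees(r[0][2]))
E
```

```text
[ 0.4662 -0.0047  0.0381] 2.18217544833002 [-0.1912 -0.6117 -0.1983  0.0614  0.6362  0.0811 -0.2105  0.5533]
[[ 0.4498  0.0248  0.034 ]
 [ 0.4805  0.0254  0.034 ]
 [ 0.4824 -0.0344  0.034 ]
 [ 0.4514 -0.0353  0.034 ]] [ 0.466  -0.0049  0.034 ]
[ -3.0252 -23.9337 -28.0206]
[ -3.0062  23.0503 -28.7303]
t 20.7333 pos [ 0.4561 -0.0958  0.202 ] rv(tool) [ 0.8645  0.0311 -0.0238] shift cur-frame mm [   1.9702   15.7887 -105.4072] shift tgt-frame [   2.0213   14.1974 -105.6324] F [-0.1689 -0.2316 -0.5022] w 0.05100492078924832
```

>>> {"api": "step_arm", "payload": {
  "steps": "0.9 0 0 0 4 -20 0.4;0 0 0 0 4 -28 0.4;0 0 0 0 4 -28 0.4;0 0 0 0 2 -25 0.4;0 0 0 10 0 -3 0.4;0 0 0 30 0 0 0.4;0 0 0 30 0 0 0.4;0 0 0 30 0 0 0.4;0 0 0 18 0 0 0.4;0 0 0 0 0 0 0.4;0 0 0 0 0 0 0.4"
}}

```text
time: 21.65
tool_pos: [0.465, 0.0081, 0.0826]
tool_rot: [0.508, 0.49, 0.51, -0.492]
contact_force: [0.8, 0.3, 0.0]
grip_width: 0.0504
```

```bash
python3 - <<'E'
from h import *
delta(np.array([.4657,.0083,.05]),2.2)
im=eyes.read_camera("wrist"); cv2.imwrite("pics/w15.png",im[:,:,::-1]);np.savez("w15.npz",**eyes.get_calibration("wrist"))
E
```

```text
t 21.65 pos [0.465  0.0081 0.0826] rv(tool) [-0.1456 -0.0059  0.1742] shift cur-frame mm [32.6141  0.7646 -0.1955] shift tgt-frame [32.6163  0.666  -0.197 ] F [0.8148 0.2864 0.0159] w 0.05044792626177322
```

View pics/w15.png

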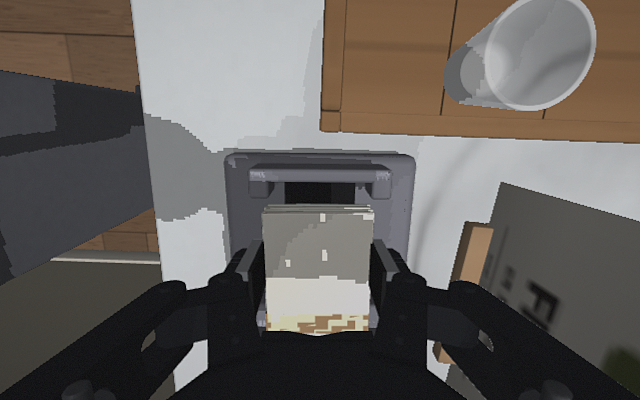

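>>> {"api": "step_arm", "payload": {
  "steps": "0 0 0 9 0.5 0 0.4;0 0 0 7 0 0 0.4;0 0 0 3 0 0 0.4;0 0 0 0 0 0 0.4"
}}

```text
time: 22.03
tool_pos: [0.4659, 0.0089, 0.0641]
tool_rot: [0.509, 0.49, 0.509, -0.491]
contact_force: [0.2, 0.1, -0.3]
grip_width: 0.0512
```

```bash
python3 - <<'E'
from h import *
delta(np.array([.4657,.0083,.05]),2.2)
im=eyes.read_camera("wrist"); cv2.imwrite("pics/w16.png",cv2.resize(im[120:350,200:440,::-1],None,fx=3.2,fy=2.6,interpolation=cv2.INTER_CUBIC));np.savez("w16.npz",**eyes.get_calibration("wrist"))
cv2.imwrite("pics/w16f.png",im[:,:,::-1])
E
```

```text
t 22.0333 pos [0.4659 0.0089 0.0641] rv(tool) [-0.0862 -0.0067  0.0599] shift cur-frame mm [14.1473 -0.191   0.6112] shift tgt-frame [14.1471 -0.2068  0.6092] F [ 0.2221  0.0895 -0.2527] w 0.05120382700808488
```

View pics/w16.png

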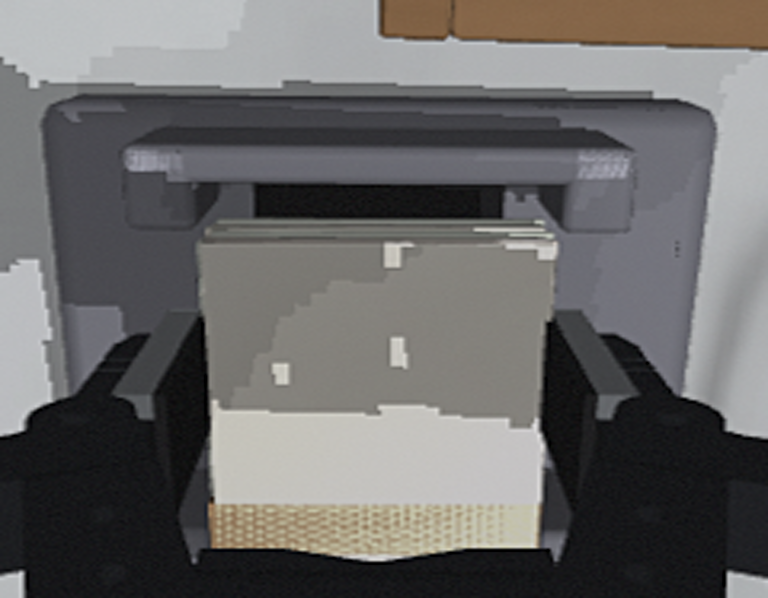

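```bash
python3 - <<'E'
from h import *
c=dict(np.load("w16.npz"));p,R,s=pose()
f=lambda q:np.array(q)/[3.2,2.6]+[200,120]
for n,q,z in [("wallL",(200,185),.045),("wallR",(565,186),.045),("packtopL",(203,243),.066),("packtopR",(553,243),.066),("packbotL",(205,226),.050),("packbotR",(545,222),.050)]:
    w=p2w(None,*f(q),z,c); print(n,w,1e3*R.T@(w-p))
E
```

```text
wallL [0.4356 0.0406 0.045 ] [ 19.5386 -29.3118 -32.7927]
wallR [0.4947 0.0426 0.045 ] [ 19.5103  29.7769 -32.6106]
packtopL [0.4398 0.0353 0.066 ] [ -1.4635 -25.3871 -27.3034]
packtopR [0.4893 0.0371 0.066 ] [ -1.4872  24.2163 -27.324 ]
packbotL [0.4372 0.0336 0.05  ] [ 14.5377 -27.965  -25.7411]
packbotR [0.4911 0.0364 0.05  ] [ 14.512   25.9482 -26.5751]
```

>>> {"api": "step_arm", "payload": {
  "steps": "0 0 0 0 0.6 -1 0.4;0 0 0 4 0 0 0.4;0 0 0 3 0 0 0.4;0 0 0 2 0 0 0.4;0 0 0 0 0 0 0.4"
}}

```text
time: 22.5
tool_pos: [0.4664, 0.01, 0.055]
tool_rot: [0.509, 0.49, 0.509, -0.491]
contact_force: [-0.1, 1.0, -1.1]
grip_width: 0.051
```

>>> {"api": "step_arm", "payload": {
  "steps": "0 0 0 2 0 0 0.4;0 0 0 1.5 0 0 0.4;0 0 0 0 0 0 0.4"
}}

```text
time: 22.75
tool_pos: [0.4666, 0.0099, 0.0519]
tool_rot: [0.509, 0.491, 0.509, -0.491]
contact_force: [1.2, 0.1, -0.1]
grip_width: 0.0508
```

```bash
python3 - <<'E'
from h import *
delta(np.array([.4657,.0083,.05]),2.2)
im=eyes.read_camera("wrist"); cv2.imwrite("pics/w17.png",cv2.resize(im[120:350,200:440,::-1],None,fx=3.2,fy=2.6,interpolation=cv2.INTER_CUBIC))
E
```

```text
t 22.75 pos [0.4666 0.0099 0.0519] rv(tool) [-0.0895 -0.0043  0.0338] shift cur-frame mm [ 1.8588 -1.0046  1.5999] shift tgt-frame [ 1.8583 -1.0082  1.5982] F [ 1.1595  0.091  -0.1366] w 0.05080112941604738
```

View pics/w17.png

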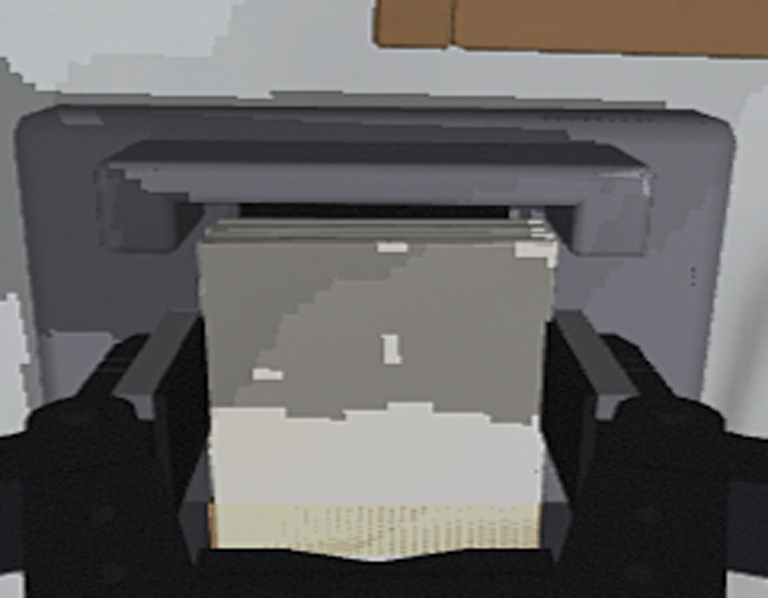

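>>> {"api": "step_arm", "payload": {
  "steps": "0 0 0 1.5 0 0 0.4;0 0 0 0.5 0 0 0.4;0 0 0 0 0 0 0.4"
}}

```text
time: 23.05
tool_pos: [0.4671, 0.0098, 0.0514]
tool_rot: [0.509, 0.49, 0.509, -0.491]
contact_force: [-4.1, -0.5, 6.4]
grip_width: 0.0509
```

>>> {"api": "step_arm", "payload": {
  "steps": "0 0 0 0 0 0 0.55;0 0 0 0 0 0 0.72;0 0 0 0 0 0 0.75;0 0 0 0 0 0 0.75;0 0 0 -10 0 0 0.75;0 0 0 -25 0 0 0.75;0 0 0 -35 0 0 0.75;0 0 0 -35 0 0 0.75;0 0 0 -30 0 0 0.75;0 0 0 0 0 15 0.75;0 0 0 0 0 0 0.75;0 0 0 0 0 0 0.75"
}}

```text
time: 24.05
tool_pos: [0.4674, -0.0052, 0.1857]
tool_rot: [0.509, 0.491, 0.509, -0.491]
contact_force: [-0.9, -0.0, -0.4]
grip_width: 0.0638
```

```bash
python3 - <<'E'
from h import *
delta(np.array([.47,-.1077,.085]),-87.8); print(pose()[2]["joint_positions"])
im=eyes.read_camera("wrist"); cv2.imwrite("pics/w18.png",im[:,:,::-1]);np.savez("w18.npz",**eyes.get_calibration("wrist"))
E
```

```text
t 24.05 pos [ 0.4674 -0.0052  0.1857] rv(tool) [89.8463 -0.0331 -0.0187] shift cur-frame mm [100.6804  -1.0763 102.5491] shift tgt-frame [100.6975 102.5299   1.2934] F [-0.9275 -0.0132 -0.4391] w 0.06377575287468884
[-0.1262 -0.2497  2.1078  0.0003  1.283  -0.162 ]
```

View pics/w18.png

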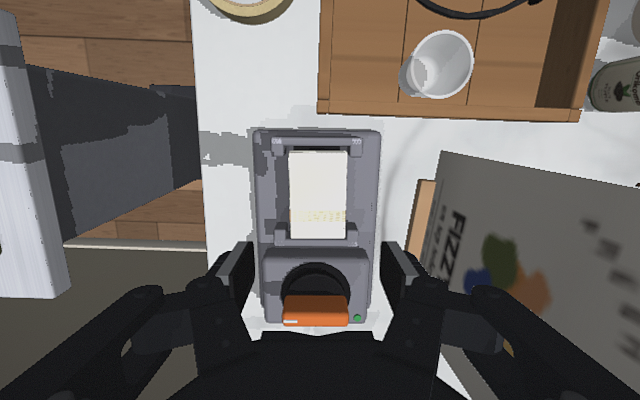

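```bash
python3 - <<'E'
from fit import *
im=cv2.imread("pics/w18.png"); cv2.imwrite("pics/w18a.png",cv2.resize(im[125:255,240:395],None,fx=4.5,fy=4.5,interpolation=cv2.INTER_CUBIC))
E
```

```text
(no output)
```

View pics/w18a.png

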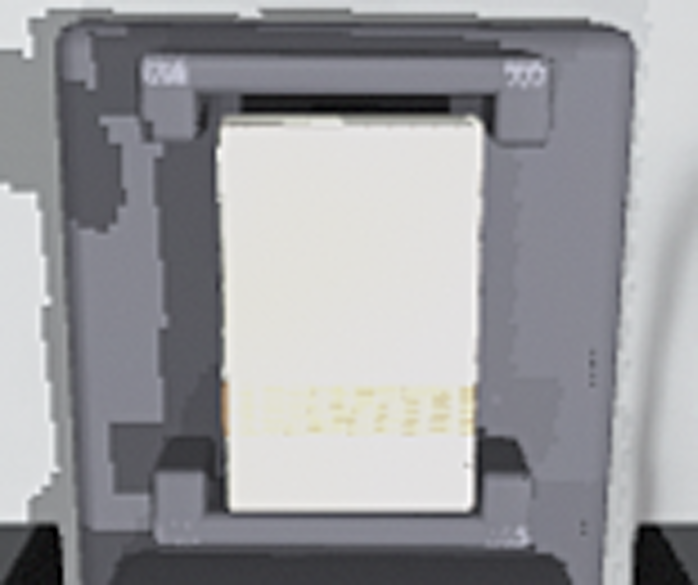

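```bash
python3 - <<'E'
from fit import *
c=dict(np.load("w18.npz"))
f=lambda q:np.array(q)/4.5+[240,125]
for z in (.052,.06):
  for a,b in ((.027,.042),(.026,.041)):
    r=fit(c,[(-a,b,z),(a,b,z),(a,-b,z),(-a,-b,z)],f([(218,124),(482,124),(475,512),(229,511)]),[.467,-.003,.03]);print(z,a,r[0],np.degrees(r[0][2]),r[2].fun)
r=fit(c,[(-.03,.0455,.045),(.03,.0455,.045),(-.03,-.0455,.045),(.03,-.0455,.045)],f([(195,92),(500,92),(207,515),(484,515)]),[.467,-.003,.03]);print(r[0],np.degrees(r[0][2]),r[2].fun)
E
```

```text
0.052 0.027 [ 0.4665 -0.0044  0.0404] 2.315804844655225 [-1.1583 -0.9702  1.3324 -1.207   0.736   1.1454 -0.9277  1.5465]
0.052 0.026 [ 0.4665 -0.0042  0.0404] 2.316812683780955 [ 0.0015 -0.0485  0.1785 -0.2768 -0.2785 -0.009   0.0834  0.387 ]
0.06 0.027 [ 0.4664 -0.0026  0.0404] 2.3162198391449964 [-2.1669 -2.2035  2.3309 -2.4491  1.5891  2.6755 -1.7731  3.0817]
0.06 0.026 [ 0.4664 -0.0024  0.0404] 2.317237334398032 [-0.9685 -1.2613  1.1386 -1.4982  0.5452  1.4788 -0.7326  1.8798]
[ 0.4656 -0.0032  0.0334] 1.916505395514051 [ 0.5597 -0.1053 -0.6888  0.105   0.3554 -0.1311 -0.2141  0.0708]
```

>>> {"api": "step_arm", "payload": {
  "steps": "-7 0 0 0 0 0 0.75;-7 0 0 0 0 0 0.75;-7 0 0 0 0 0 0.75;-7 0 0 0 0 0 0.75;-7 0 0 0 0 0 0.75;-7 0 0 0 0 0 0.75;-7 0 0 0 0 0 0.75;-7 0 0 0 0 0 0.75;-7 0 0 0 0 0 0.75;-7 0 0 0 0 0 0.75;-7 0 0 0 0 0 0.6;-7 0 0 0 0 0 0.6"
}}

```text
time: 25.1
tool_pos: [0.4663, -0.0044, 0.1833]
tool_rot: [0.705, 0.022, 0.708, -0.022]
contact_force: [-0.3, -1.2, -0.9]
grip_width: 0.0512
```

>>> {"api": "step_arm", "payload": {
  "steps": "-6 0 0 0 -10 0 0.6;0 0 0 0 -30 0 0.6;0 0 0 0 -33 0 0.6;0 0 0 0 -30 0 0.6;0 0 0 0 0 0 0.6;0 0 0 0 0 0 0.6;0 0 0 0 0 0 0.6",
  "squeeze": 80
}}

```text
time: 25.68
tool_pos: [0.4694, -0.1072, 0.1839]
tool_rot: [0.706, -0.012, 0.708, 0.014]
contact_force: [0.1, 0.4, 0.1]
grip_width: 0.0512
```

```bash
python3 - <<'E'
from h import *
delta(np.array([.4685,-.107,.085]),92.2); print(pose()[2]["joint_positions"])
im=eyes.read_camera("wrist"); cv2.imwrite("pics/w19.png",im[:,:,::-1]);np.savez("w19.npz",**eyes.get_calibration("wrist"))
E
```

```text
t 25.6833 pos [ 0.4694 -0.1072  0.1839] rv(tool) [-0.0992 -0.1421 -0.0913] shift cur-frame mm [98.8579  0.0738 -0.6911] shift tgt-frame [98.8556  0.2327 -0.9359] F [0.0653 0.4399 0.1334] w 0.05115873552612082
[-0.3364 -0.2103  2.0787  0.0006  1.2762 -1.944 ]
```

View pics/w19.png

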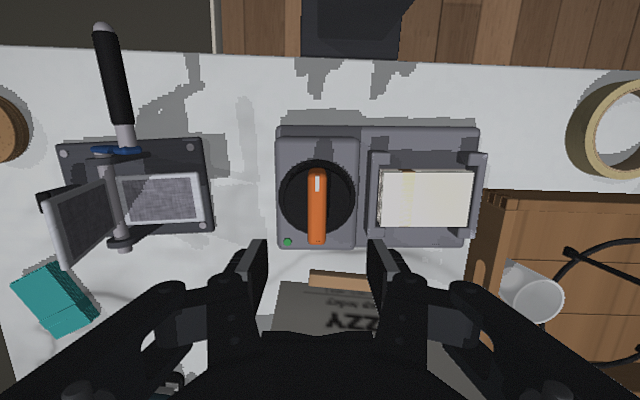

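```bash
python3 - <<'E'
from h import *
c=dict(np.load("w19.npz"));p,R,s=pose()
for q in ((317,169),(316.5,236)):
    w=p2w(None,*q,.094,c); print(w,1e3*R.T@(w-p))
E
```

```text
[ 0.4353 -0.1074  0.094 ] [ 90.1826   0.6551 -34.0981]
[ 0.4891 -0.1058  0.094 ] [90.0775  0.2831 19.7144]
```

>>> {"api": "step_arm", "payload": {
  "steps": "0 0 0 25 0 -2.5 0.6;0 0 0 30 0 0 0.6;0 0 0 25 0 0 0.6;0 0 0 14 0 0 0.6;0 0 0 5 0 0 0.6;0 0 0 0 0 0 0.6;0 0 0 0 0 0 0.6"
}}

```text
time: 26.32
tool_pos: [0.4681, -0.1075, 0.0868]
tool_rot: [0.707, -0.014, 0.707, 0.013]
contact_force: [-0.1, -0.5, 0.5]
grip_width: 0.051
```

>>> {"api": "step_arm", "payload": {
  "steps": "0 0 0 0 0 0 0.4;0 0 0 0 0 0 0.2;0 0 0 0 0 0 0.05;0 0 0 0 0 0 0.05;0 0 0 0 0 0 0.05",
  "squeeze": 80
}}

```text
time: 26.73
tool_pos: [0.4686, -0.1075, 0.088]
tool_rot: [0.708, -0.012, 0.706, 0.013]
contact_force: [-1.0, 4.2, 5.7]
grip_width: 0.0127
```

>>> {"api": "step_arm", "payload": {
  "steps": "6 0 0 0 0 0 0.05;6 0 0 0 0 0 0.05;6 0 0 0 0 0 0.05;6 0 0 0 0 0 0.05;6 0 0 0 0 0 0.05;6 0 0 0 0 0 0.05;6 0 0 0 0 0 0.05;6 0 0 0 0 0 0.05;6 0 0 0 0 0 0.05;6 0 0 0 0 0 0.05"
}}

```text
time: 27.57
tool_pos: [0.4688, -0.1068, 0.0879]
tool_rot: [0.618, 0.345, 0.618, -0.342]
contact_force: [1.0, 7.7, 5.5]
grip_width: 0.0131
```

```bash
python3 - <<'E'
from h import *
delta(np.array([.468,-.107,.087]),92.2-68.75); s=pose()[2];print(s["moment"])
im=eyes.read_camera("wrist"); cv2.imwrite("pics/w20.png",im[:,:,::-1])
E
```

```text
t 27.5667 pos [ 0.4688 -0.1068  0.0879] rv(tool) [ 8.3631 -0.0741 -0.21  ] shift cur-frame mm [ 0.9353 -0.8186 -0.2889] shift tgt-frame [ 0.9381 -0.8486 -0.1682] F [1.0309 7.7442 5.4524] w 0.013077587891691372
[ 1.2133 -0.0021  0.2229]
```

View pics/w20.png

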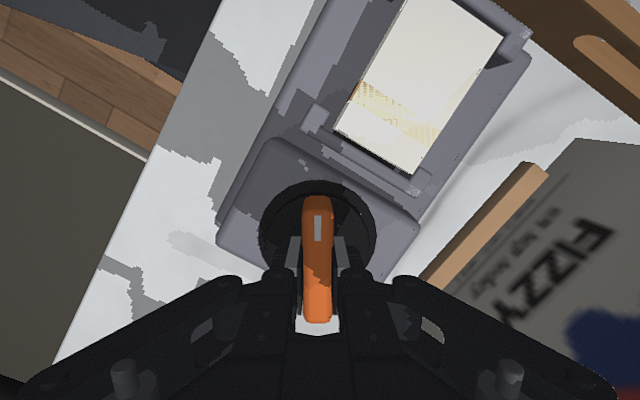

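>>> {"api": "step_arm", "payload": {
  "steps": "5 0 0 0 0 0 0.05;4 0 0 0 0 0 0.05;2 0 0 0 0 0 0.05;2 0 0 0 0 0 0.05;0 0 0 0 0 0 0.05;0 0 0 0 0 0 0.05"
}}

```text
time: 28.12
tool_pos: [0.469, -0.1067, 0.088]
tool_rot: [0.577, 0.41, 0.577, -0.408]
contact_force: [1.4, 8.7, 5.3]
grip_width: 0.0132
```

```bash
python3 - <<'E'
from h import *
delta(np.array([.468,-.107,.087]),92.2-68.75); s=pose()[2];print(s["moment"])
im=eyes.read_camera("wrist"); cv2.imwrite("pics/w21.png",im[:,:,::-1])
E
```

```text
t 28.1167 pos [ 0.469  -0.1067  0.088 ] rv(tool) [-4.1024 -0.0511 -0.1939] shift cur-frame mm [ 0.9824 -1.0539 -0.0766] shift tgt-frame [ 0.9859 -1.0424 -0.1525] F [1.437  8.6624 5.348 ] w 0.013196602390465773
[ 1.3611 -0.1091  1.4633]
```

View pics/w21.png

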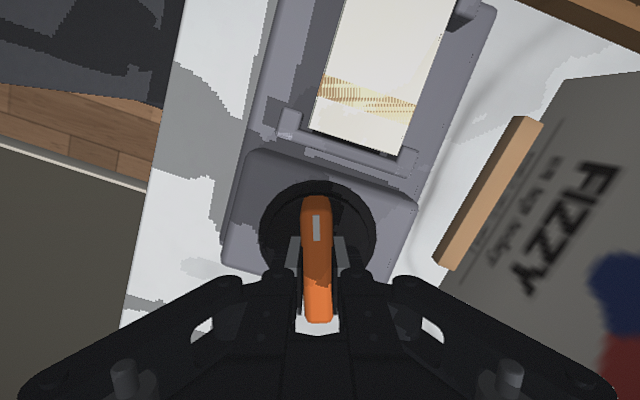

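>>> {"api": "step_arm", "payload": {
  "steps": "0 0 0 0 0 0 0.5;0 0 0 0 0 0 1;0 0 0 0 0 0 1;0 0 0 0 0 0 1;0 0 0 0 0 0 1;0 0 0 0 0 0 1;0 0 0 -20 0 0 1;0 0 0 -35 0 0 1;0 0 0 -35 0 0 1;0 0 0 -35 0 0 1;0 0 0 0 0 0 1;0 0 0 0 0 0 1"
}}

```text
time: 29.17
tool_pos: [0.4695, -0.1091, 0.2148]
tool_rot: [0.579, 0.411, 0.573, -0.41]
contact_force: [-0.7, -0.0, -0.3]
grip_width: 0.085
```

```bash
python3 - <<'E'
from h import *
delta(np.array([.468,-.107,.087]),92.2-68.75)
im=eyes.read_camera("wrist"); cv2.imwrite("pics/w22.png",im[:,:,::-1]);np.savez("w22.npz",**eyes.get_calibration("wrist"))
im=eyes.read_camera("top"); cv2.imwrite("pics/top22.png",im[:,:,::-1])
E
```

```text
t 29.1667 pos [ 0.4695 -0.1091  0.2148] rv(tool) [-4.3652  0.298  -0.297 ] shift cur-frame mm [127.8     -1.4064  -3.1369] shift tgt-frame [127.8198  -0.527   -2.5454] F [-0.6924 -0.0186 -0.2508] w 0.08501661083805226
```

View pics/w22.png

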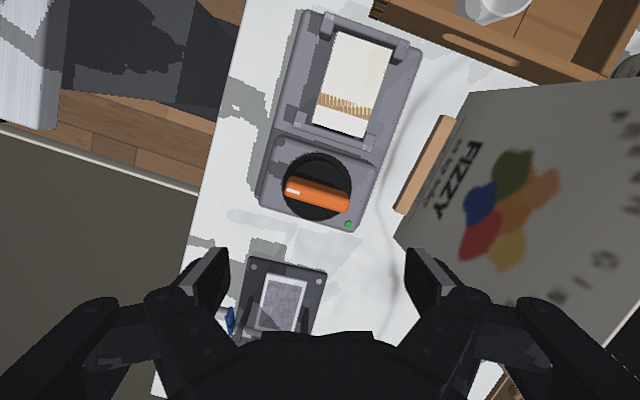

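View pics/top22.png

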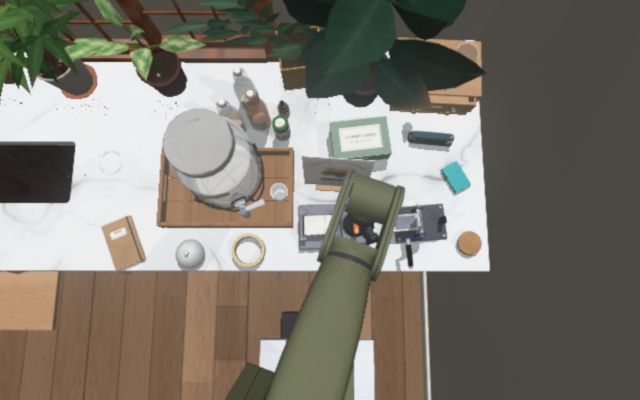

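```bash
python3 - <<'E'
from fit import *
c=dict(np.load("w22.npz"))
a,b,z=.026,.041,.052
r=fit(c,[(-a,b,z),(a,b,z),(a,-b,z),(-a,-b,z)],[(338,30),(391,45),(365,138),(313,126)],[.467,-.003,.03]);print(r[0],np.degrees(r[0][2]),r[2].fun)
k=[p2w(None,*q,.094,c) for q in ((287,185),(347,205))];d=k[1]-k[0];print("knob bar yaw",np.degrees(np.arctan2(d[1],d[0])))
s=pose()[2];print(s["contact_force"],s["time"])
workorder.finish_job()
E
```

```text
[ 0.4654 -0.0047  0.087 ] 4.984749955542057 [-2.1426  0.5633  1.1002  1.5155  0.7311 -0.3581  0.4208 -1.9695]
knob bar yaw 0.13058974924669275
[-1.0718  0.7619 -0.6435] 29.2667
the job is handed in; nothing more can be done
```

The job is handed in at about 29 s on the robot's clock; no verdict came back.

**What I did**
- I laid the white banded pack front up on the loading leaf and let go. The turquoise look-alike was left alone.
- I swung the crank to its far stop. The pack tumbled front down onto the turning leaf.
- I took the pack off, lowered it into the pocket and let go.
- I twisted the knob clockwise about 73°. The moment rose from 0.2 to 1.5 N m at the end, which I took to be the stop. I then released it and backed off to a height of 0.21 m.

**Last checks**
- **Pack:** The fit taken just after release put the pack flat and within about 1–2 mm and 1° of the pocket.
- **Knob:** Its bar read 0.1° in yaw against about 2.2° for the writer, so it is home within the measuring error.
- **Surroundings:** In the last top picture the bystanders are where they were at the start. Nothing touches the robot; its force reading is about 1 N, which is the noise level.

**Where checks disagreed**
- **Final pack fit:** It gave a position within 1 mm but a yaw of 5°, against 2.3° just after release. It rested on rough corner readings with up to 2 px residual, and it is still inside the 0.15 rad limit.
- **Cradle arc:** On the swing the handle's path was about 5 mm off the arc I had worked out, with forces of up to about 29 N. I corrected it once midway.
- **Wrist picture before taking the pack off:** This one was taken while the arm was still moving and was about 4 mm off. I measured again from a still picture before gripping.

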